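# Fit the fine blade frame in the potato cutter and lock its cam

### The arm

A 6-joint arm with a two-finger parallel gripper is mounted at the origin on the work surface. World frame = base frame: x ahead of the robot, y to its left, z up, the work surface at z = 0. Lengths are in mm, angles in rad, forces in N, time in s.
With the tool pointing down it reaches from about 400 to 825 mm from the base axis. Payload 7 kg.
Tool frame: the origin (TCP) lies at the very end of the fingers, on their centre line; the grasp point (between the pads) lies 19 mm behind it (r.grip_point_offset is the distance from the TCP to the grasp point, in mm); y points along the fingers, z is the direction in which the jaws open and shut, and the axes are right-handed (so a half turn about y gives the same grasp; the last joint's range is limited). The gripper opens to 85 mm and grips with 20 to 120 N. Pads are 22 mm wide; open, the fingers measure 114 mm over their backs; the gripper's body (76 mm by 85 mm) begins 54 mm behind the grasp point. The pads swing forward as they close: fully open they stand 13 mm farther back than shut.
Start: joints at [1.509, 0.359, 0.012, 0, -1.224, -0.288], TCP at [231.337, 634.097, 231.302] pointing down, gripper open.
Joint ranges: [-3.07, 3.07], [-1.43, 2.12], [-1.02, 1.25], [-3.03, 1.67], [-3.05, -0], [-3.03, 3.03]. Speed limits (rad/s): [2.39, 2.39, 3.01, 3.14, 3.14, 3.14].

### API

Orientations are given as a unit quaternion [x, y, z, w].
In Python, from station import r, optics, close_job gives the robot as it stands.
- The arm moves only by the shell command python3 -m inch 'ROWS'. ROWS is JSON, one flat list of numbers, 7 for each row, row after row: the shift along the tool's x, y, z scaled (see below), then the turn, a rotation vector about the tool's x, y, z scaled (see below), then the opening, from -1 (shut) to 1 (fully open). A call has 1 to 10 rows; each row is the pose to reach, as a shift and turn from the pose commanded when the call began, along the tool's axes at that moment, turning the shorter way round; what a row does not reach only later rows make up. The controller multiplies each number of a shift by 40 cm and each number of a turn by 360 degrees. A row lasts 1/10 s, in which the tool goes at most 50 mm and 8.59 degrees, less where a joint would pass 70% of its speed; a pose out of reach is approached as far as the arm can. A call with a number of a shift or a turn outside -1 to 1 is refused whole. A call with a gripper value outside its range is refused whole. The fingers move at their own pace and stop on an object; the grip force is fixed at half the most. Time passes only in rows, so rows that repeat a pose let the fingers close. It gives the time, the measured TCP pose, the force and the opening at its end, in the units of the state.
- r.observe(): the state, without advancing time (a new reading comes with each control period).
- optics.get_image(name): name is "scene" or "top" or "wrist"; returns a dict with "img" (400x640x3 uint8, blue, green, red), "mtx" (3x3 intrinsics, pixels), "k1" (the pictures are not rectified: a ray, as slopes to the right and down, at radius r is drawn at 1 + k1 r^2 times it, then the intrinsics apply), "R" (3x3) and "t" (3): a world point X has camera coordinates R X + t. Camera axes: x right, y down, z forward; pixel columns grow to the right and rows downward; lengths in mm; the calibration is good to about 2 mm. A picture is of the moment at which its call begins. There is no depth.
- close_job(): hands the job in, once; it reports no verdict.
The state is a dict: "time": time; "q": joint angles; "qvel": joint speeds; "tau": joint torques, N m; "eef_pos": TCP position; "tcp_rot": TCP orientation; "ft_force": force on the tool from outside, world axes, zero at the start; "moment": the same for the moment, N m; "finger_gap": finger opening in mm.
Only numpy, scipy, OpenCV 4.12 (cv2) and the standard library are available. Lean on these libraries where they do the work, as an engineer would, in place of code of your own. Each camera call takes 0.05 s, during which the arm holds its last target.

### The job

Take the fine-grid blade frame from the rack, lower it gently into the grooves of the potato cutter's gate until it stands fully home, then turn the cam knob clockwise until its sprung plunger drops into the notch. Stop when you feel it drop and do not force the knob against the plunger; leave the coarse frame in the rack and everything else where it stands.

Things in the scene. Friction and masses are not known exactly. Their poses are not given: they have to be found in the camera images.
- fine_frame_mid (a point): Centre (half-way up) of the loose fine-grid blade frame: upright steel frame 110 (x) x 14 (y) x 100 mm (z), 0.2-0.45 kg, 8 blades each way (small cells). Its solid top rail, 110 x 14 x 22 mm, spans 28 to 50 mm above this point: pinch it across the 14 mm at mid-length. Same after a half turn. It starts in one of the two rack slots, lower edge 12 mm above the counter.
- coarse_frame_mid (a point): Centre of the coarse blade frame (same outside sizes, only 3 blades each way, large cells, and a thick block, 60 x 26 x 16 mm, in the middle of its top rail, where the fine frame's rail is a plain bar), loose in the rack's other slot. It stays there.
- frame_rack: White plastic rack, fixed, 150 x 150 mm, origin at the centre of its underside. Two slots along its x axis at y = -40 and +40 mm; a 12 mm base and end posts up to 57 mm above the counter hold the frames upright with about 2 mm of play. Lift a frame 60 mm straight up to clear the posts.
- cutter: Bench potato cutter of cast aluminium, fixed, 495 mm long, gate 150 mm high. Origin on the counter under the centre of the blade gate; the trough with its white pusher runs along -y (its parts beyond 210 mm from the gate stand up to 150 mm), the discharge chute along +y; the boss with the cam knob stands on the +x side.
- gate_seat (a point): Centre of the gate's seat, 60 mm above the counter: middle of the lower edge of a frame that is home (frame centre 50 mm above, frame top 100 mm above). x: along a fitted frame's width, towards the knob; z up. End grooves, play 1.3 mm each face, 1.5 mm each end, flared by 5 mm from 78 to 90 mm above the seat, where the gate ends. Between the cheeks (94 mm) fingers have room.
- cam_knob: Black knob with a wing on a 72 mm steel skirt; origin on its axis at the boss face, 90 mm above the seat, 99 mm from the gate's middle along the gate's x. It turns clockwise (seen from above) to lock, with about 0.15 Nm of friction. At its open stop the wing (x) points 1.175 rad anticlockwise of the gate's x; it starts 0 to 0.2 rad clockwise of that and can turn to 1.75 rad.
- knob_axis (a point): On the knob's turning axis, 121 mm above the gate seat; x along the wing. Opposite the wing a steel cam lobe reaches 57 mm from the axis, its underside 101 mm above the seat: turning swings it over the end of the frame's top rail, 1 mm clear of a frame that is home; it strikes a frame that stands proud.
- knob_wing (a point): Grip point on the knob's wing, 44 mm from the turning axis, half-way up the wing, 121 mm above the gate seat; x points outwards along the wing. The wing is a straight bar 14 mm thick and 22 mm high that runs from the 29 mm hub to 64 mm from the axis, free on both sides; its underside is 110 mm above the seat, the skirt's upper face 105 mm.
- plunger: Sprung steel plunger, 6 mm pin, 12 mm head, about 3 N downwards, on the knob opposite the wing, 28 mm from the axis. It rides on an index ring hidden under the skirt whose notch is set for wear: it drops 6 mm somewhere 0.85 to 1.5 rad from the open stop, with 0.05 rad of play in all; then the knob is blocked. Over 20 N on it damages it. Origin on top of the head, 140 mm above the seat when up.
- black_pan: Black iron pan, 152 mm across, 30 mm high, with two loop handles, loose bystander; origin under its centre.
- squeeze_bottle: White squeeze bottle, 60 mm across, 190 mm tall, loose bystander; origin under its centre.
- prep_bowl: Steel bowl, 130 mm across, 55 mm high, loose bystander; origin under its centre.

How it is judged (in metres and radians):
On the way, in this order (a step that is already met when the one before it is completed fails the run):
1. the fine frame stands home in the gate, the plunger still up on the ring (z of fine_frame_mid in the frame of gate_seat below 0.0515 m and horizontal distance between fine_frame_mid and gate_seat below 0.004 m and angle between the x axis of fine_frame_mid and the x axis of gate_seat, either way round below 0.1 rad and z of plunger in the frame of knob_axis above 0.017 m), for 0.2 s.
2. the plunger has dropped into the notch with the frame home (z of plunger in the frame of knob_axis below 0.0145 m and z of fine_frame_mid in the frame of gate_seat below 0.0515 m), for 0.2 s.
At the end, for the whole second after the job is handed in: The fine frame stands fully home in the gate (within 1.5 mm in height and 4 mm sideways of its seated place, square to it), the plunger has dropped at least 4.5 mm into the notch, the coarse frame is still in its rack slot (all of step 2 and z of fine_frame_mid in the frame of gate_seat above 0.047 m and horizontal distance between fine_frame_mid and gate_seat below 0.004 m and angle between the x axis of fine_frame_mid and the x axis of gate_seat, either way round below 0.1 rad and distance of coarse_frame_mid from where it was at the start of the episode below 0.02 m); the robot touches nothing.
It fails at once if the plunger pin is loaded with more than 20 N (the knob was forced) (contact force between plunger and anything else above 20 N).
It fails at once if the fine frame is dropped or forced against the cutter with more than 40 N (contact force between fine_frame and cutter above 40 N).
It fails at once if the coarse frame is moved by more than 20 mm (distance of coarse_frame_mid from where it was at the start of the episode above 0.02 m).
It fails at once if the pan, the bottle or the bowl is moved by more than 30 mm (distance of any of black_pan, squeeze_bottle, prep_bowl from where it was at the start of the episode above 0.03 m).
It also fails if it takes over 72 s, if anything falls off the work surface, if the arm or the gripper's body presses on something with over 40 N, if the wrist force passes 120 N, or if a joint passes its speed limit or range.

## Working session

There is one attempt and no reset: what is moved stays moved. The work goes in short steps, Python scripts to look and compute and a shell command to move; the robot and the scene stay as the last step left them, time stands still between calls to the robot, and variables do not carry over. Pictures are saved under pics/ and viewed, and the job is handed in when it is done.

```bash
ls; mkdir -p pics
python3 - <<'E'
from station import r, optics
import cv2
print(r.observe())
for n in ("scene","top","wrist"):
    d=optics.get_image(n); cv2.imwrite(f"pics/{n}0.png",d["img"]); print(n,d["mtx"].tolist(),d["k1"],d["R"].tolist(),d["t"].tolist())
E
```

```text
pics
{'time': 0.0, 'q': array([ 1.50912210e+00,  3.59358873e-01,  1.10935172e-02, -3.20649559e-04,
       -1.22411262e+00, -2.88074378e-01]), 'qvel': array([-0.00182878,  0.00044629, -0.00053142, -0.00043792,  0.00062895,
        0.00059059]), 'tau': array([-1.97381880e-03, -5.83318162e+01,  2.93412262e+01,  6.93638206e+00,
       -5.87984134e-03,  6.07900823e-07]), 'eef_pos': array([231.18389178, 633.67976833, 230.40220276]), 'tcp_rot': array([-0.12302075, -0.69574768,  0.696883  ,  0.12310624]), 'ft_force': array([-0.27773305, -0.27132922,  0.46993358]), 'moment': array([-0.0458371 , -0.05659411,  0.00417453]), 'finger_gap': 85.20433798815328}
scene [[365.7939630747944, 0.0, 320.58674840865297], [0.0, 365.7939630747944, 203.02439397323133], [0.0, 0.0, 1.0]] 0.010196981994300566 [[-0.20438108798118976, 0.9788878854611776, 0.0026227033705738226], [0.590868820160902, 0.1255021822398694, -0.7969461961855981], [-0.7804501318068237, -0.16133105699268027, -0.6040446025024443]] [-20.23775632873737, -213.6868417816567, 1367.973702014689]
top [[414.3056802905483, 0.0, 317.43627893700244], [0.0, 414.3056802905483, 198.15434472262422], [0.0, 0.0, 1.0]] -0.07910652904822471 [[-0.02822962094233705, -0.9996012077512575, 0.0007169126019302186], [-0.9912390963663631, 0.027900877787906123, -0.12909916674192706], [0.12902768050402022, -0.004355052340807146, -0.991631429101993]] [173.0712267112718, 517.9791773388332, 1014.7322991457868]
wrist [[276.49016758621576, 0.0, 318.82657660530447], [0.0, 276.49016758621576, 200.2132985906467], [0.0, 0.0, 1.0]] -0.0352117920442572 [[-0.3426303553396131, -0.9394695720291356, 0.0011674036329317053], [-0.8930585896317531, 0.32608921999984036, 0.3100196382244821], [-0.29163469458346947, 0.10517957896515562, -0.9507294363192497]] [675.1714602408526, -40.20737701382711, 380.57230386821965]
```

View pics/scene0.png

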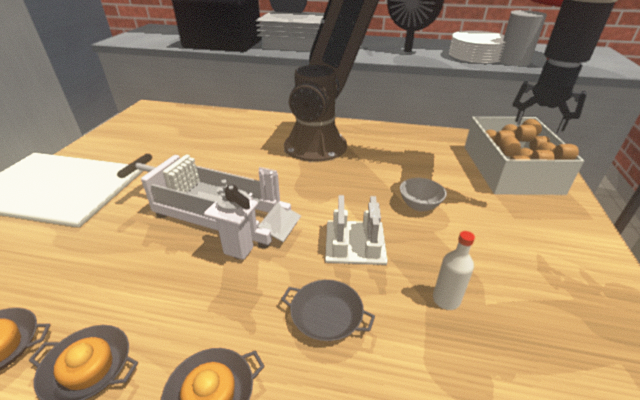

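View pics/top0.png

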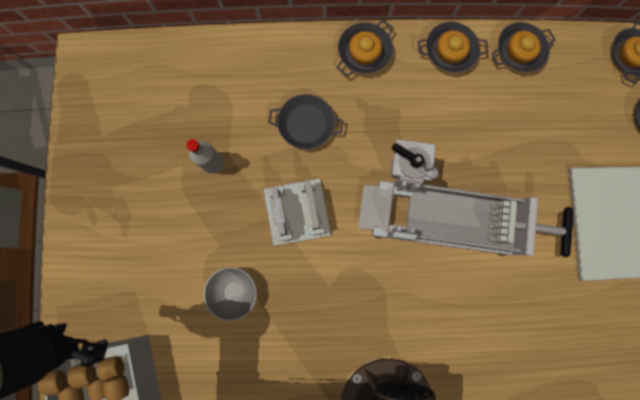

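View pics/wrist0.png

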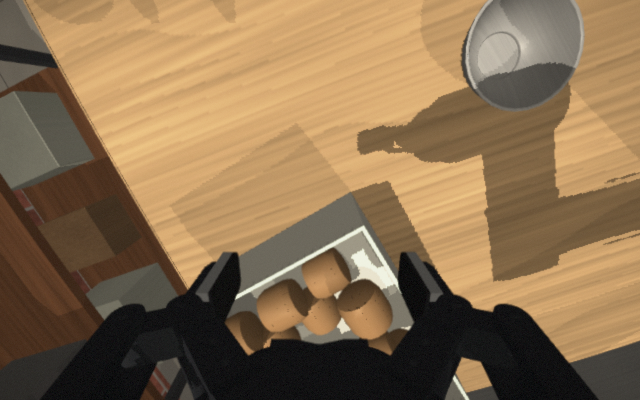

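The scene view shows the cutter with its knob around (235,200), the rack at (357,235), the pan at (326,310), the bottle at (455,275) and the bowl at (423,195). In the top view the rack is at (297,211), the gate at about (403,208) and the knob at (415,158). I'll zoom in next.

```bash
cat > h.py <<'E'
import numpy as np, cv2
from station import r, optics
from scipy.spatial.transform import Rotation as Ro
def ray(d,uv):
    uv=np.atleast_2d(np.array(uv,float)); K=d["mtx"]; k=d["k1"]
    p=cv2.undistortPoints(uv.reshape(-1,1,2),np.array(K),np.array([k,0,0,0,0.])).reshape(-1,2)
    R=np.array(d["R"]);t=np.array(d["t"])
    return -R.T@t, np.c_[p,np.ones(len(p))]@R
def plane(d,uv,z):
    c,v=ray(d,uv); return c+v*((z-c[2])/v[:,2])[:,None]
def proj(d,X):
    X=np.atleast_2d(np.array(X,float)); R=np.array(d["R"]);t=np.array(d["t"])
    return cv2.projectPoints(X.reshape(-1,1,3),cv2.Rodrigues(R)[0],t,np.array(d["mtx"]),np.array([d["k1"],0,0,0,0.]))[0].reshape(-1,2)
def crop(img,x,y,w,h,s,fn):
    cv2.imwrite(fn,cv2.resize(img[y:y+h,x:x+w],None,fx=s,fy=s,interpolation=cv2.INTER_CUBIC))
def delta(pos,rot):
    "needed shift/turn scaled from the measured pose; rot = Rotation"
    o=r.observe(); T=Ro.from_quat(o["tcp_rot"])
    return T.inv().apply(np.array(pos)-o["eef_pos"])/400,(T.inv()*rot).as_rotvec()/(2*np.pi)
E
python3 - <<'E'
from h import *
i=cv2.imread("pics/top0.png"); crop(i,255,170,90,80,8,"pics/t_rack.png"); crop(i,350,130,100,130,4.6,"pics/t_cut.png")
i=cv2.imread("pics/scene0.png"); crop(i,310,190,100,80,8,"pics/s_rack.png"); crop(i,130,150,180,120,4.4,"pics/s_cut.png")
E
```

```text
(no output)
```

View pics/t_rack.png

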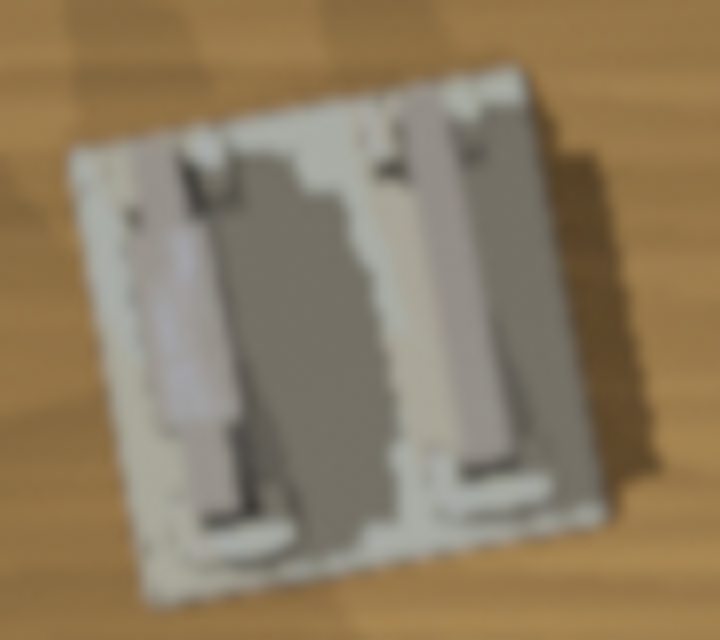

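View pics/t_cut.png

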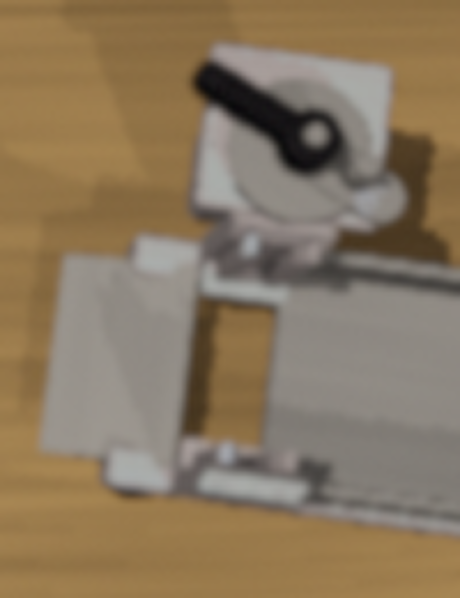

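View pics/s_rack.png

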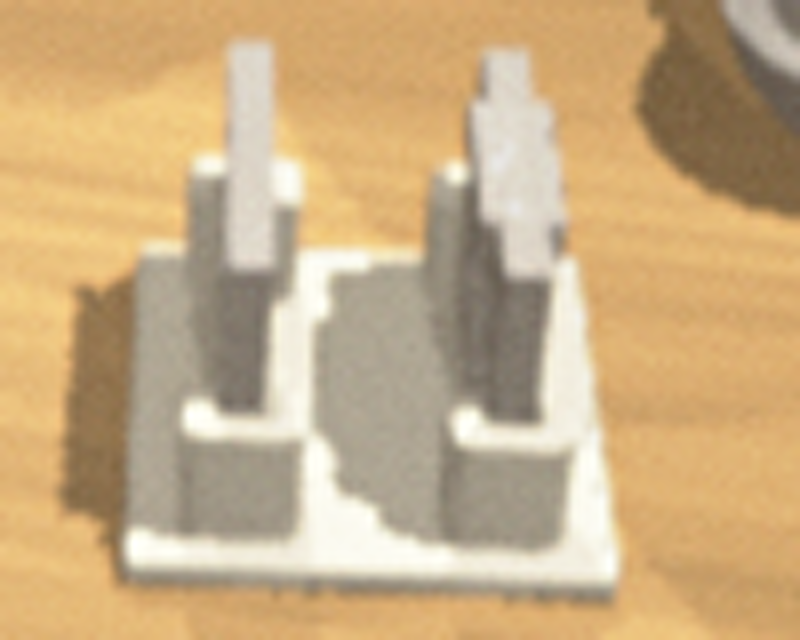

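View pics/s_cut.png

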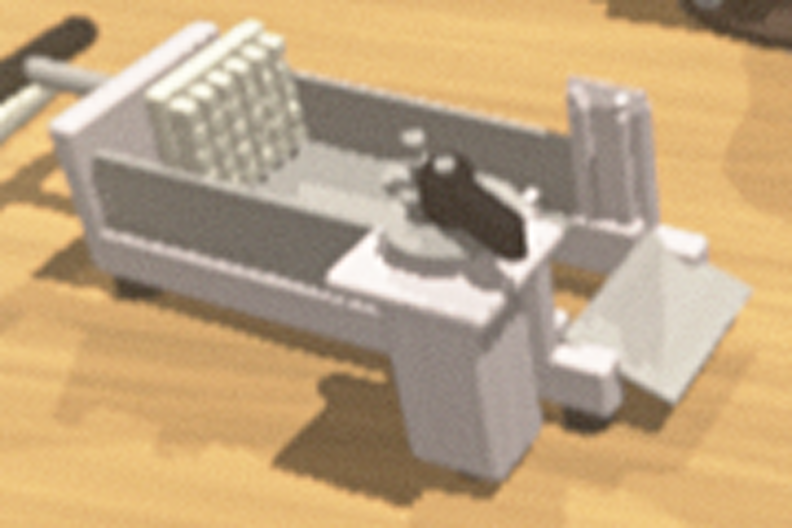

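The fine frame, with its plain rail, is in the slot nearer the cutter: the right one in the top view, left in the scene view. The coarse frame with the block is in the other slot. I'll measure the rail corners and the rough cutter geometry.

```bash
cat >> h.py <<'E'
def c2p(pts,x,y,s): return (np.array(pts,float)+.5)/s-.5+[x,y]
E
python3 - <<'E'
from h import *
d=optics.get_image("top"); s=optics.get_image("scene")
np.set_printoptions(precision=1,suppress=True)
P=plane(d,c2p([(405,98),(440,95),(462,462),(512,458)],255,170,8),112)
print("top rail",P, P.mean(0)); a=(P[:2].mean(0)-P[2:].mean(0)); print(np.linalg.norm(a),np.degrees(np.arctan2(a[1],a[0])))
P=plane(s,c2p([(228,42),(271,42),(228,266),(272,266)],310,190,8),112)
print("scene rail",P,P.mean(0)); a=(P[:2].mean(0)-P[2:].mean(0)); print(np.linalg.norm(a),np.degrees(np.arctan2(a[1],a[0])))
# rack base corners z=12
P=plane(d,c2p([(68,150),(522,65),(608,520),(148,603)],255,170,8),12); print("rack",P,P.mean(0)); print(np.degrees(np.arctan2(*(P[0]-P[3])[1::-1])),np.degrees(np.arctan2(*(P[1]-P[2])[1::-1])))
# cutter: boss corners z=150
P=plane(d,c2p([(213,42),(393,66),(190,212)],350,130,4.6),150); print("boss",P)
P=plane(d,c2p([(300,150)],350,130,4.6),165); print("skirt",P)
P=plane(d,c2p([(318,133)],350,130,4.6),195); print("hub top",P)
P=plane(d,c2p([(205,78)],350,130,4.6),192); print("wing tip",P)
P=plane(d,c2p([(202,285),(285,296),(195,492),(308,492)],350,130,4.6),150); print("cheeks",P)
E
```

```text
top rail [[552.  186.4 112. ]
 [552.6 176.1 112. ]
 [444.6 172.5 112. ]
 [445.4 158.  112. ]] [498.6 173.3 112. ]
108.48080636759659 8.483511360274763
scene rail [[443.8 158.3 112. ]
 [441.  171.7 112. ]
 [552.2 176.7 112. ]
 [549.5 189.1 112. ]] [496.6 174.  112. ]
109.92418798387442 -170.64796581816643
rack [[555.2 298.6  12. ]
 [578.9 150.6  12. ]
 [430.7 127.4  12. ]
 [408.4 274.8  12. ]] [493.3 212.9  12. ]
9.199009050361463 8.893585493099758
boss [[ 640.2  -25.4  150. ]
 [ 625.8 -115.5  150. ]
 [ 554.2   -9.2  150. ]]
skirt [[580.8 -62.1 165. ]]
hub top [[582.4 -63.7 195. ]]
wing tip [[611.1 -12.  192. ]]
cheeks [[517.7 -13.2 150. ]
 [511.1 -53.9 150. ]
 [416.6  -4.7 150. ]
 [414.9 -59.8 150. ]]
```

```bash
cat >> h.py <<'E'
def down(ang):
    "tool y down, tool z at world angle ang (deg)"
    z=np.array([np.cos(np.radians(ang)),np.sin(np.radians(ang)),0]); y=np.array([0,0,-1.]); return Ro.from_matrix(np.c_[np.cross(y,z),y,z])
def need(pos,ang):
    for a in (ang,ang+180):
        s,t=delta(pos,down(a)); print(a,"shift",np.round(s,4),"turn",np.round(t,4))
E
python3 - <<'E'
from h import *
T=Ro.from_quat(r.observe()["tcp_rot"]).as_matrix(); print(T.round(3))
need([498,173.5,230],99.1)
E
```

```text
[[-0.939 -0.    -0.343]
 [ 0.343 -0.001 -0.939]
 [-0.    -1.     0.001]]
99.1 shift [-1.0209  0.0029  0.8528] turn [-0.00e+00  4.19e-01 -2.00e-04]
279.1 shift [-1.0209  0.0029  0.8528] turn [-0.0001 -0.081   0.    ]
```

```bash
python3 -m inch '[-0.1,0,0.08,0,-0.01,0,0.1, -0.2,0,0.165,0,-0.02,0,0.1, -0.3,0,0.25,0,-0.03,0,0.1, -0.4,0,0.33,0,-0.04,0,0.1, -0.5,0,0.415,0,-0.05,0,0.1, -0.6,0,0.5,0,-0.06,0,0.1, -0.7,0,0.58,0,-0.07,0,0.1, -0.8,0,0.665,0,-0.08,0,0.1, -0.9,0,0.75,0,-0.081,0,0.1, -0.9,0,0.75,0,-0.081,0,0.1]'
python3 - <<'E'
from h import *
need([498,173.5,230],279.1)
E
```

```text
time: 1.25
eef_pos: [467.7, 225.6, 231.5]
tcp_rot: [0.055, -0.705, 0.705, -0.055]
ft_force: [-0.2, 0.2, 0.2]
finger_gap: 47.2
279.1 shift [-0.0544  0.0038  0.1404] turn [-0.     -0.0003 -0.    ]
459.1 shift [-0.0544  0.0038  0.1404] turn [ 0.      0.4997 -0.    ]
```

```bash
python3 -m inch '[-0.02,0.01,0.07,0,0,0,0.1, -0.054,0.03,0.14,0,0,0,0.1, -0.054,0.03,0.14,0,0,0,0.1, -0.054,0.03,0.14,0,0,0,0.1]'
python3 - <<'E'
from h import *
d=optics.get_image("wrist"); cv2.imwrite("pics/w1.png",d["img"])
np.savez("w1.npz",**d)
E
```

```text
time: 1.65
eef_pos: [497.0, 176.4, 219.1]
tcp_rot: [0.056, -0.705, 0.705, -0.055]
ft_force: [-0.4, 0.4, 0.4]
finger_gap: 46.8
```

View pics/w1.png

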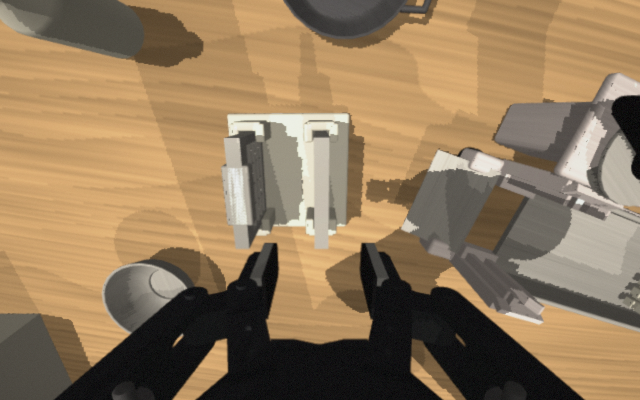

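The wrist view shows the fine frame's plain rail from (321,136) to (322,247), roughly centred between the fingers. The coarse frame with its block is at (237,190).

Run:
```python
from h import *
np.set_printoptions(precision=1,suppress=True)
d=dict(np.load("w1.npz")); i=d["img"]
crop(i,290,120,65,140,4.2,"pics/w1c.png")
P=plane(d,[(315,136),(328.5,136),(315,247),(329,247)],112); print(P,P.mean(0)); a=P[:2].mean(0)-P[2:].mean(0); print(np.degrees(np.arctan2(a[1],a[0])))
print(proj(d,[[498,173.5,112]]))
need([497.8,173.5,84],279.1)
```

```text
[[554.  189.6 112. ]
 [555.9 177.8 112. ]
 [445.8 172.9 112. ]
 [448.  158.9 112. ]] [500.9 174.8 112. ]
9.345048857973746
[[322.7 198.2]]
279.1 shift [-0.   0.3  0. ] turn [ 0. -0.  0.]
459.1 shift [-0.   0.3  0. ] turn [-0.   0.5  0. ]
```

View pics/w1c.png

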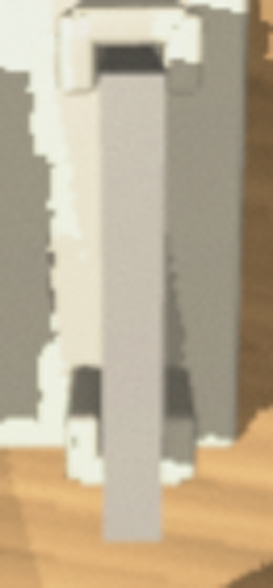

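Run:
```python
from h import *
need([498.8,174,82],279.2); print(r.observe()["ft_force"])
```

```text
279.2 shift [-0.0034  0.3434  0.0081] turn [ 0.     -0.0003  0.    ]
459.2 shift [-0.0034  0.3434  0.0081] turn [-0.      0.4997  0.    ]
[ 0.2743217   0.00392324 -0.12945882]
```

```bash
python3 - <<'E'
from h import *
for k in range(3):
    o=r.observe(); print(o["time"],o["eef_pos"],o["q"])
E
python3 - <<'E'
from h import *
o=r.observe(); print(o["time"],o["eef_pos"],o["q"])
s,t=delta([497.8,173.5,84],down(279.1)); print(s,t)
E
```

```text
1.7 [496.93492378 176.97477201 219.35237294] [ 7.14230963e-01  1.24426499e-01 -3.29028148e-01 -3.31288739e-05
 -1.11734107e+00  1.01495341e+00]
1.7 [496.93492378 176.97477201 219.35237294] [ 7.14230963e-01  1.24426499e-01 -3.29028148e-01 -3.31288739e-05
 -1.11734107e+00  1.01495341e+00]
1.7 [496.93492378 176.97477201 219.35237294] [ 7.14230963e-01  1.24426499e-01 -3.29028148e-01 -3.31288739e-05
 -1.11734107e+00  1.01495341e+00]
1.7 [496.93492378 176.97477201 219.35237294] [ 7.14230963e-01  1.24426499e-01 -3.29028148e-01 -3.31288739e-05
 -1.11734107e+00  1.01495341e+00]
[-0.00077073  0.33838069  0.00892797] [ 4.07810012e-06 -7.18478170e-05  2.41742877e-06]
```

That mismatch came only from the print precision. Descending and closing now.

```bash
python3 -m inch '[-0.003,0.08,0.008,0,0,0,0.1, -0.003,0.16,0.008,0,0,0,0.1, -0.003,0.24,0.008,0,0,0,0.1, -0.003,0.29,0.008,0,0,0,0.1, -0.003,0.32,0.008,0,0,0,0.1, -0.003,0.343,0.008,0,0,0,0.1, -0.003,0.343,0.008,0,0,0,0.1, -0.003,0.343,0.008,0,0,0,0.1]'
python3 - <<'E'
from h import *
d=optics.get_image("wrist"); cv2.imwrite("pics/w2.png",d["img"])
d=optics.get_image("scene"); crop(d["img"],290,130,160,140,4.2,"pics/s2.png")
need([498.8,174,82],279.2)
E
```

```text
time: 2.5
eef_pos: [499.1, 174.6, 82.9]
tcp_rot: [-0.056, 0.705, -0.705, 0.057]
ft_force: [-0.1, -0.2, 0.4]
finger_gap: 46.9
279.2 shift [0.0012 0.0029 0.0012] turn [ 0.0001 -0.0002 -0.0003]
459.2 shift [0.0012 0.0029 0.0012] turn [4.000e-04 4.998e-01 2.000e-04]
```

View pics/w2.png

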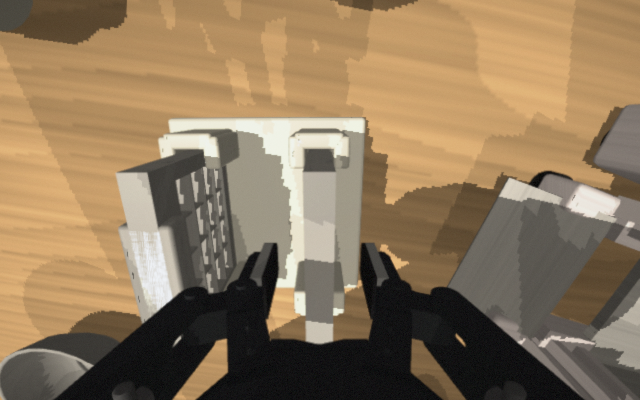

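View pics/s2.png

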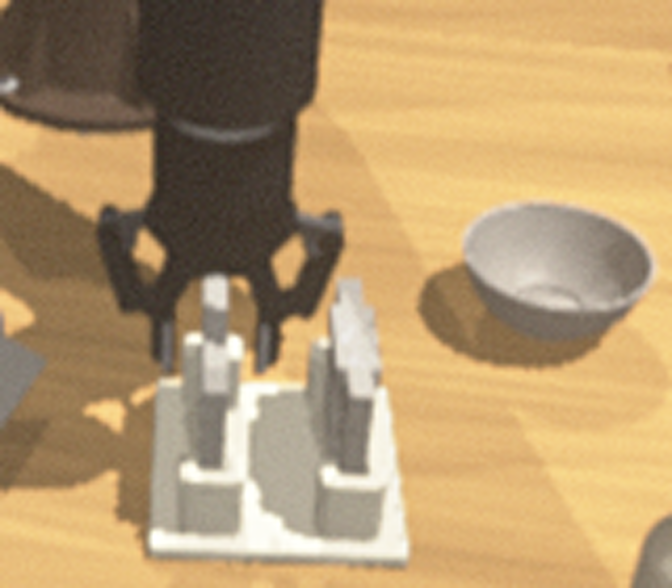

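The fingers straddle the fine rail, which runs down x≈320 between pads at 270 and 370. Closing now.

```bash
python3 -m inch '[0,0,0,0,0,0,-1, 0,0,0,0,0,0,-1, 0,0,0,0,0,0,-1, 0,0,0,0,0,0,-1, 0,0,0,0,0,0,-1, 0,0,0,0,0,0,-1, 0,0,0,0,0,0,-1]'
```

```text
time: 3.3
eef_pos: [498.9, 174.3, 82.7]
tcp_rot: [-0.056, 0.705, -0.705, 0.057]
ft_force: [-1.4, 0.3, 4.8]
finger_gap: 13.2
```

```bash
python3 -m inch '[0,-0.02,0,0,0,0,-1, 0,-0.05,0,0,0,0,-1, 0,-0.1,0,0,0,0,-1, 0,-0.17,0,0,0,0,-1, 0,-0.25,0,0,0,0,-1, 0,-0.33,0,0,0,0,-1, 0,-0.41,0,0,0,0,-1, 0,-0.48,0,0,0,0,-1, 0,-0.48,0,0,0,0,-1]'
python3 - <<'E'
from h import *
o=r.observe(); print(o["finger_gap"],o["ft_force"],o["eef_pos"])
d=optics.get_image("wrist"); cv2.imwrite("pics/w3.png",d["img"]); np.savez("w3.npz",**d)
d=optics.get_image("scene"); cv2.imwrite("pics/s3.png",d["img"]); np.savez("s3.npz",**d)
d=optics.get_image("top"); cv2.imwrite("pics/t3.png",d["img"]); np.savez("t3.npz",**d)
E
```

```text
time: 4.2
eef_pos: [500.2, 174.7, 279.1]
tcp_rot: [-0.054, 0.706, -0.704, 0.059]
ft_force: [0.1, 0.2, -4.5]
finger_gap: 13.1
13.149371099525698 [ 0.10434844  0.23937807 -4.46799361] [500.16295565 174.69894044 279.06878044]
```

View pics/w3.png

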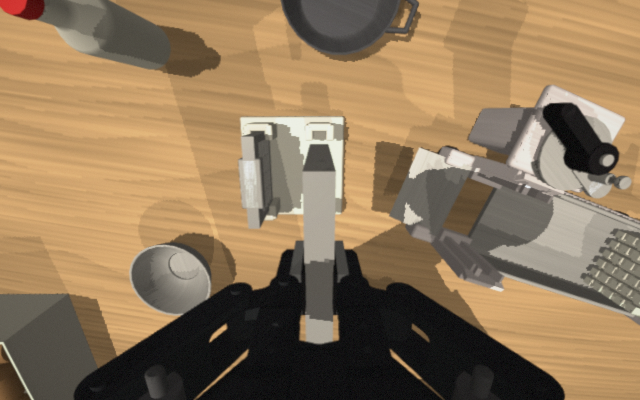

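View pics/s3.png

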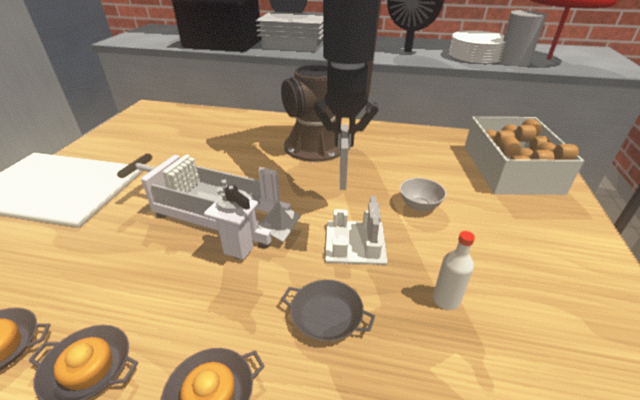

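View pics/t3.png

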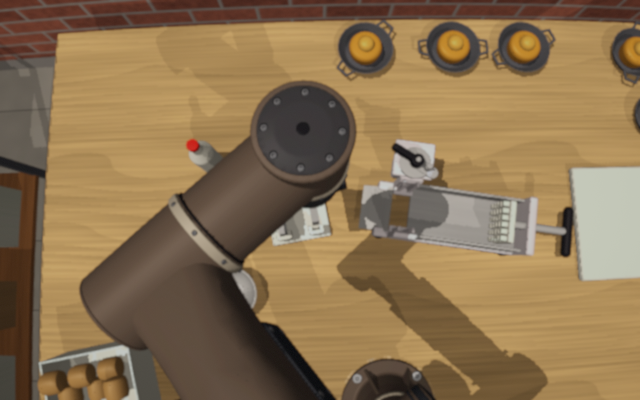

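The fine frame is in hand and the coarse one is still in its slot. In the wrist view the rail top runs from about (320,170) to (319,343). I'll check the in-hand offset and zoom in on the gate.

Run:
```python
from h import *
np.set_printoptions(precision=2,suppress=True)
d=dict(np.load("w3.npz")); i=d["img"]
print("cam",-d["R"].T@d["t"])
o=r.observe(); T=Ro.from_quat(o["tcp_rot"])
P=plane(d,[(303.5,170.5),(335.5,170.5),(308,343),(331.5,343)],o["eef_pos"][2]+29.5); print(P, T.inv().apply(P-o["eef_pos"]))
crop(i,375,80,265,230,3,"pics/w3g.png"); crop(i,280,130,80,225,2.6,"pics/w3f.png")
```

```text
cam [578.23 187.59 422.64]
[[552.97 190.69 302.86]
 [555.22 176.79 302.86]
 [458.09 174.62 302.86]
 [460.18 161.85 302.86]] [[-57.15 -29.58  -8.01]
 [-57.17 -29.58   6.07]
 [ 39.09 -29.44  -7.15]
 [ 39.04 -29.44   5.79]]
```

View pics/w3g.png

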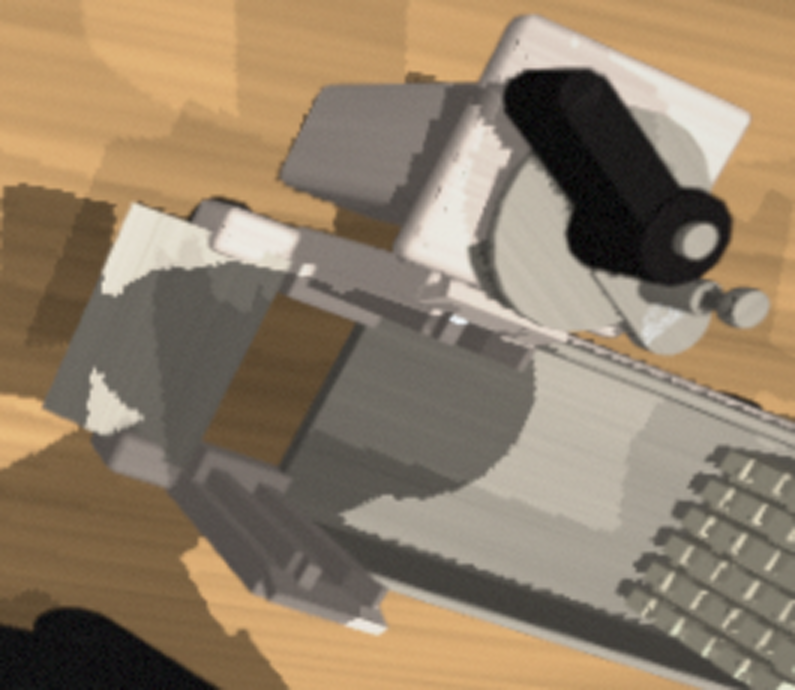

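View pics/w3f.png

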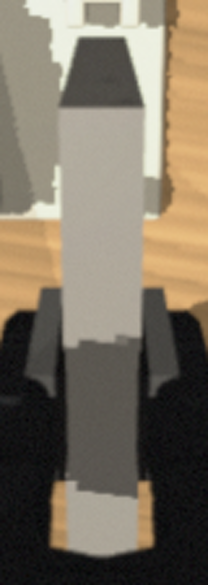

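Run:
```python
from h import *
np.set_printoptions(precision=2,suppress=True)
w=dict(np.load("w3.npz")); s=dict(np.load("s3.npz")); t=dict(np.load("t3.npz"))
def tri(obs):
    A=np.zeros((3,3));b=np.zeros(3)
    for d,p in obs:
        c,v=ray(d,p); v=v[0]/np.linalg.norm(v[0]); M=np.eye(3)-np.outer(v,v); A+=M;b+=M@c
    X=np.linalg.solve(A,b); print(X,[np.round(proj(d,X)[0]-np.ravel(p),1) for d,p in obs]); return X
# hub top disc
print("hub"); tri([(w,c2p([(700,240)],375,80,3)),(t,c2p([(318,133)],350,130,4.6)),(s,c2p([(449,165)],130,150,4.4))])
# boss corners at z=150 : far right corner & left
for nm,p in (("boss far",(522,18)),("boss right",(746,120)),("boss left",(402,255))): print(nm,plane(w,c2p([p],375,80,3),150))
print("wing axis", plane(w,c2p([(700,240)],375,80,3),195))
i=s["img"]; crop(i,220,150,90,100,7,"pics/s3g.png")
```

```text
hub
[581.53 -60.55 197.4 ] [array([0.4, 0.9]), array([-1.2,  0.2]), array([-1.1, -0. ])]
boss far [[638.33 -20.61 150.  ]]
boss right [[ 623.18 -109.77  150.  ]]
boss left [[560.18  -8.67 150.  ]]
wing axis [[582.26 -62.48 195.  ]]
```

View pics/s3g.png

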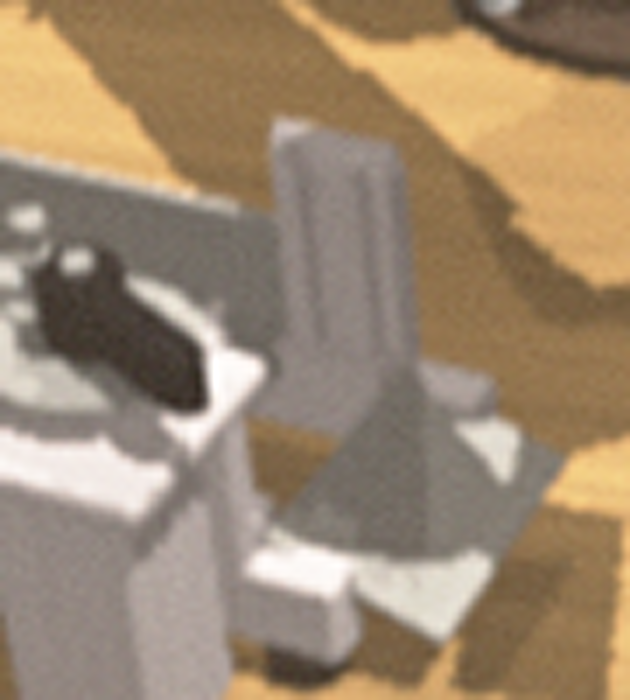

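Run:
```python
from h import *
np.set_printoptions(suppress=True)
need([498.8,43.5,275],260.6)
```

```text
260.6 shift [ 0.049  -0.0041  0.3219] turn [-0.      0.0514  0.0002]
440.6 shift [ 0.049  -0.0041  0.3219] turn [ 0.0003 -0.4486  0.    ]
```

```bash
python3 -m inch '[0.005,-0.004,0.04,0,0.006,0,-1, 0.015,-0.004,0.1,0,0.016,0,-1, 0.025,-0.004,0.17,0,0.027,0,-1, 0.035,-0.004,0.23,0,0.037,0,-1, 0.043,-0.004,0.28,0,0.045,0,-1, 0.047,-0.004,0.31,0,0.049,0,-1, 0.049,-0.004,0.322,0,0.0514,0,-1, 0.049,-0.004,0.322,0,0.0514,0,-1, 0.049,-0.004,0.322,0,0.0514,0,-1]'
python3 - <<'E'
from h import *
d=optics.get_image("wrist"); d=optics.get_image("wrist"); np.savez("w4.npz",**d)
o=r.observe(); print(o["eef_pos"],o["finger_gap"])
cv2.imwrite("pics/w4.png",d["img"]); crop(d["img"],380,60,220,270,2.2,"pics/w4g.png")
E
```

```text
time: 5.25
eef_pos: [499.7, 44.1, 275.5]
tcp_rot: [-0.058, -0.705, 0.705, 0.058]
ft_force: [0.8, 0.0, -3.3]
finger_gap: 13.0
[499.7282635   44.41354339 275.55596834] 12.974913680718936
```

View pics/w4.png

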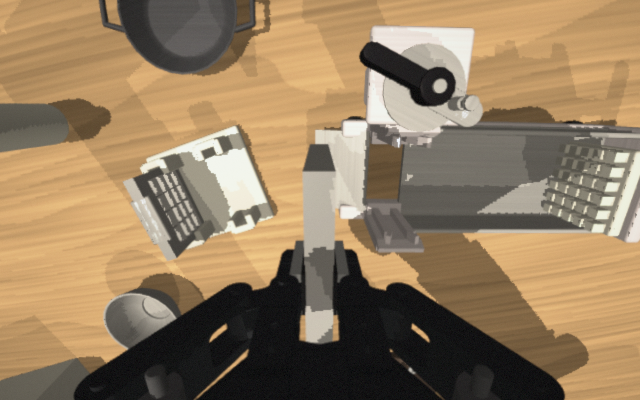

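View pics/w4g.png

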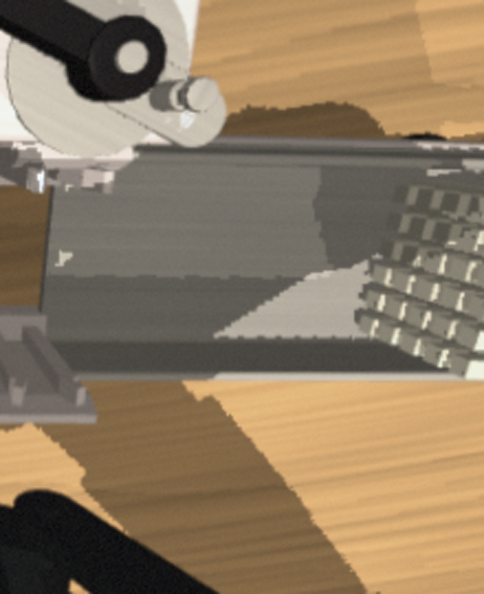

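In this view the gate sits between its knob-side cheek at (405,135) and its near cheek at (395,235), with the knob hub at (438,85).

Run:
```python
from h import *
i=dict(np.load("w4.npz"))["img"]
crop(i,340,110,110,50,7,"pics/w4a.png"); crop(i,340,190,110,70,7,"pics/w4b.png"); crop(i,350,15,140,120,5,"pics/w4k.png")
```

```text
(no output)
```

View pics/w4a.png

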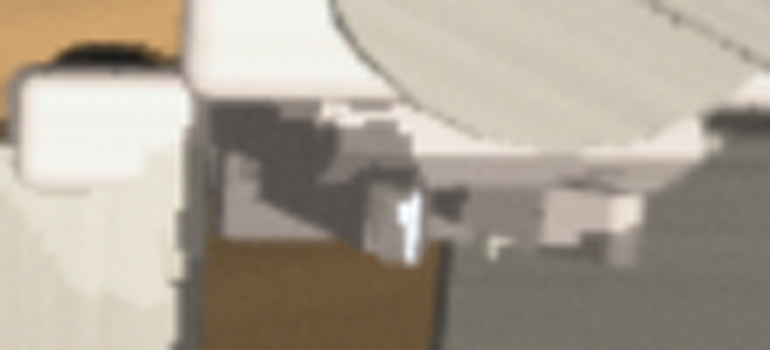

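View pics/w4b.png

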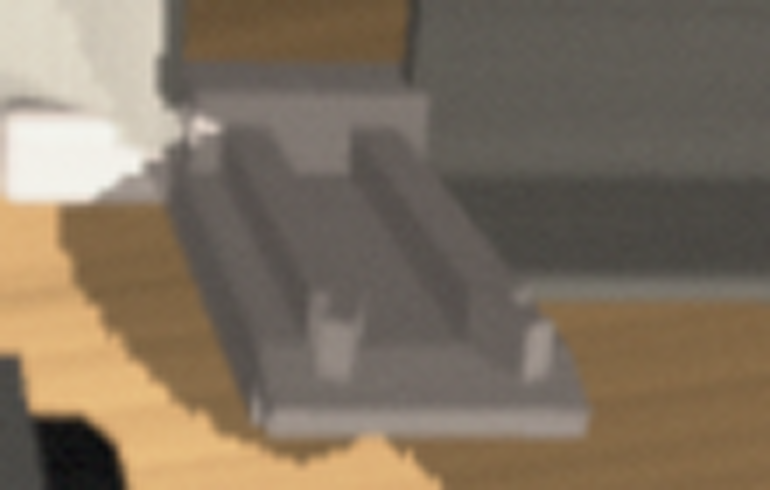

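View pics/w4k.png

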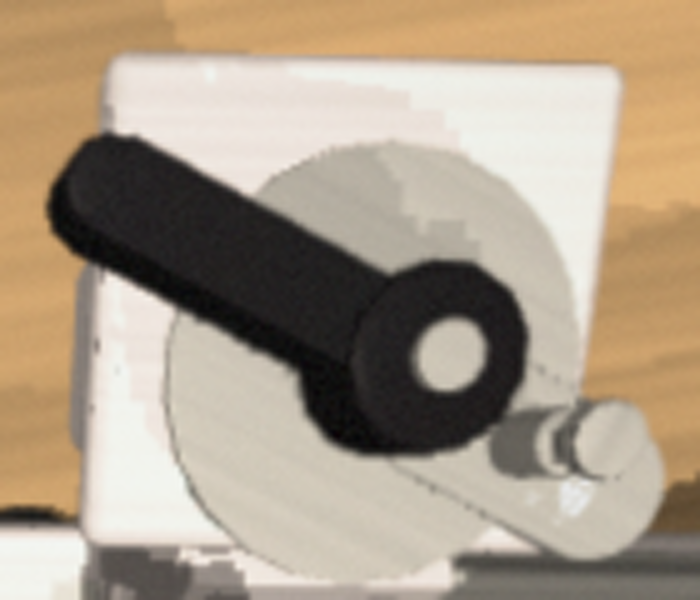

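Run:
```python
from h import *
from scipy.optimize import least_squares
np.set_printoptions(precision=2,suppress=True)
d=dict(np.load("w4.npz"))
sk=plane(d,c2p([(165,370),(180,310),(200,470),(245,525),(300,560),(370,579),(440,570),(390,141),(320,155),(265,180),(480,165),(530,205),(565,260)],350,15,5),165)
f=lambda p:np.hypot(sk[:,0]-p[0],sk[:,1]-p[1])-p[2]
q=least_squares(f,[581,-61,36]); print("skirt",q.x,q.fun)
B=plane(d,c2p([(112,57),(618,68),(86,540)],350,15,5),150); print("boss",B, np.degrees(np.arctan2(*(B[0]-B[1])[1::-1]))-90, np.degrees(np.arctan2(*(B[0]-B[2])[1::-1])))
C=plane(d,c2p([(262,408),(588,408),(270,435),(583,435)],340,190,7),150); print("near cheek top",C,C.mean(0),np.degrees(np.arctan2(*(C[0]-C[1])[1::-1]))-90)
# outer trough wall line (near) at crop b bottom
T=plane(d,[(425,230.5),(590,234.5)],110); print(np.degrees(np.arctan2(*(T[0]-T[1])[1::-1]))-90)
H=plane(d,c2p([(450,354)],350,15,5),197); print("hub",H)
W=plane(d,c2p([(103,160),(445,355)],350,15,5),192)
# wing edges at z=192: upper edge (140,138)-(395,265); lower (80,215)... top-face
E=plane(d,c2p([(145,138),(395,268)],350,15,5),192); print("wing edge ang",np.degrees(np.arctan2(*(E[0]-E[1])[1::-1])))
ax=q.x[:2]
for g in (-9,-9.5,-10):
    u=np.array([np.cos(np.radians(g)),np.sin(np.radians(g))]); print(g,ax-99*u, (C.mean(0)[:2]-ax)@u,(C.mean(0)[:2]-ax)@[-u[1],u[0]])
# in-hand frame in this image
o=r.observe(); R=Ro.from_quat(o["tcp_rot"]); print(o["eef_pos"],R.as_matrix())
P=plane(d,[(303,171),(335.5,171)],o["eef_pos"][2]+29.5); print(P,R.inv().apply(P-o["eef_pos"]))
```

```text
skirt [582.55 -60.9   35.24] [ 1.35  0.47 -1.17 -1.6  -1.13  0.62  2.09 -0.17  0.01  0.97 -0.62 -0.57
 -0.24]
boss [[ 640.06  -24.08  150.  ]
 [ 625.46 -111.17  150.  ]
 [ 560.57  -10.43  150.  ]] -9.518729281834823 -9.74239503503566
near cheek top [[428.29  -7.05 150.  ]
 [419.83 -57.33 150.  ]
 [423.39  -7.84 150.  ]
 [415.21 -56.36 150.  ]] [421.68 -32.14 150.  ] -9.544070531595594
-11.146538882383282
hub [[582.14 -60.21 197.  ]]
wing edge ang 56.70847982310326
-9 [484.77 -45.41] -163.3896311539224 3.236913345968613
-9.5 [484.91 -44.56] -163.41165681664063 1.8109646778959263
-10 [485.06 -43.71] -163.4212380490183 0.38487809785158766
[499.73  44.41 275.56] [[-0.99 -0.   -0.16]
 [ 0.16  0.   -0.99]
 [ 0.   -1.   -0.  ]]
[[555.87  42.67 305.06]
 [553.67  29.27 305.06]] [[-55.68 -29.51  -7.37]
 [-55.68 -29.51   6.2 ]]
```

Run:
```python
from h import *
np.set_printoptions(suppress=True)
need([483.4,-44.7,245],260.4)
```

```text
260.4 shift [0.0042 0.0764 0.2265] turn [0.     0.0008 0.    ]
440.4 shift [0.0042 0.0764 0.2265] turn [ 0.     -0.4992 -0.    ]
```

```bash
python3 -m inch '[0,0,0.04,0,0,0,-1, 0.002,0,0.09,0,0,0,-1, 0.004,0,0.14,0,0,0,-1, 0.004,0.02,0.18,0,0.0008,0,-1, 0.004,0.04,0.21,0,0.0008,0,-1, 0.004,0.06,0.2265,0,0.0008,0,-1, 0.004,0.076,0.2265,0,0.0008,0,-1, 0.004,0.076,0.2265,0,0.0008,0,-1, 0.004,0.076,0.2265,0,0.0008,0,-1]'
python3 - <<'E'
from h import *
d=optics.get_image("wrist"); d=optics.get_image("wrist"); np.savez("w5.npz",**d)
s=optics.get_image("scene"); np.savez("s5.npz",**s); t=optics.get_image("top"); np.savez("t5.npz",**t)
o=r.observe(); print(o["time"],o["eef_pos"],o["finger_gap"],o["ft_force"])
cv2.imwrite("pics/w5.png",d["img"]); crop(d["img"],240,50,200,140,4,"pics/w5g.png"); crop(s["img"],200,130,110,100,6,"pics/s5g.png")
E
```

```text
time: 6.25
eef_pos: [483.6, -45.0, 245.2]
tcp_rot: [-0.059, -0.705, 0.705, 0.06]
ft_force: [0.2, 0.8, -3.8]
finger_gap: 12.9
6.45 [483.62818454 -44.95652911 245.62773792] 13.079373945139775 [-0.43347598  0.77052244 -3.95491016]
```

View pics/w5.png

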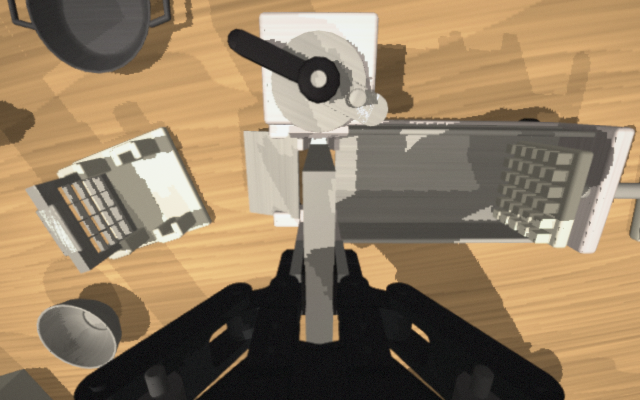

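View pics/w5g.png

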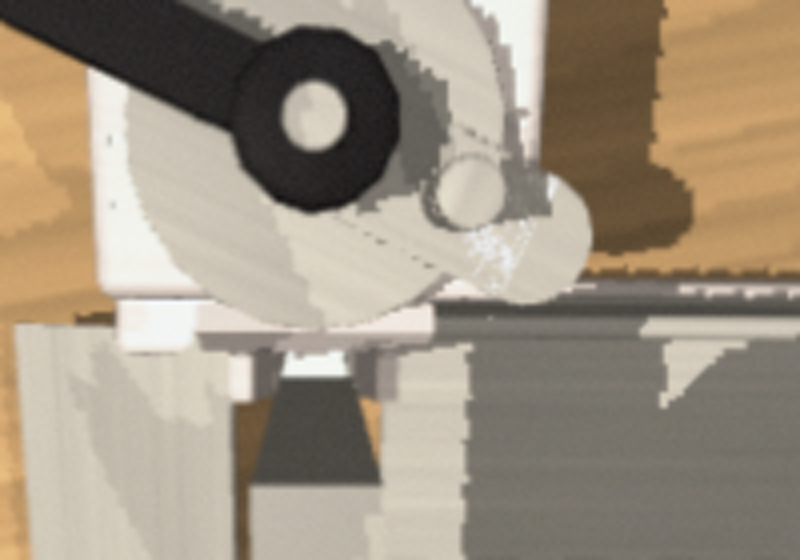

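View pics/s5g.png

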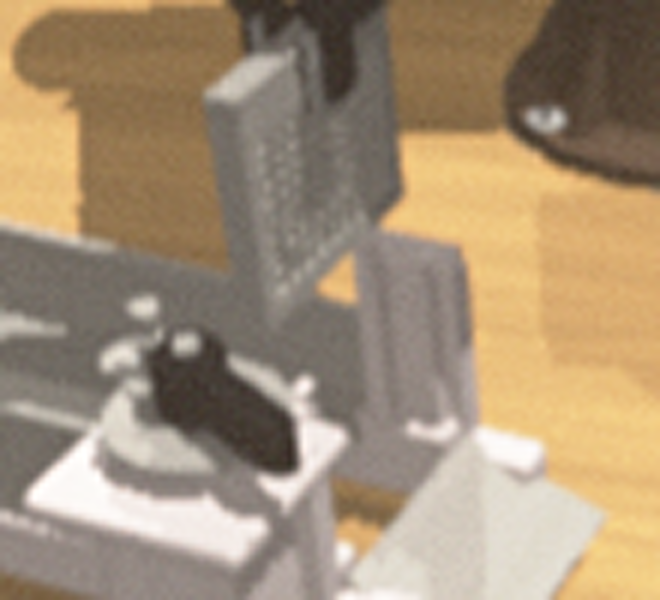

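Run:
```python
from h import *
np.set_printoptions(precision=1,suppress=True)
d=dict(np.load("w5.npz"));o=r.observe();R=Ro.from_quat(o["tcp_rot"])
a=np.radians(-9.6);u=np.array([np.cos(a),np.sin(a),0]);v=np.array([-u[1],u[0],0]);g=np.array([484.9,-44.3,0])
def show(n,pts): print(n,((proj(d,pts)-[240,50]+.5)*4).tolist())
show("groove end top flared z150",[g+(56.5+k)*u+[0,0,150] for k in (0,5)])
show("flare y z150 x56.5",[g+56.5*u+y*v+[0,0,150] for y in (-13.3,-8.3,8.3,13.3)])
show("z138",[g+56.5*u+y*v+[0,0,138] for y in (-8.3,8.3)])
show("seat",[g+56.5*u+[0,0,60],g+55*u+[0,0,60]])
show("cheek inner z150",[g+47*u+y*v+[0,0,150] for y in (-20,0,20)])
f=o["eef_pos"]+R.apply([-1.4,0,-.6]); 
show("frame end bottom",[f+55*u+y*v+[0,0,-70.7] for y in (-7,7)]); show("frame end top",[f+55*u+y*v+[0,0,29.3] for y in (-7,7)])
P=plane(d,c2p([(253,484.5),(380,484.5)],240,50,4),o["eef_pos"][2]+29.3); print(R.inv().apply(P-o["eef_pos"]))
P=plane(d,c2p([(285,378),(350,378)],240,50,4),o["eef_pos"][2]-70.7); print(R.inv().apply(P-o["eef_pos"]))
ax=g+99*u; show("skirt ctr",[ax+[0,0,165]]); show("hub",[ax+[0,0,197]])
```

```text
groove end top flared z150 [[317.53733058485113, 353.5315787922493], [317.5298910863323, 329.3611923511653]]
flare y z150 x56.5 [[380.35912188851785, 353.5375365233657], [356.74441086778097, 353.5286126396571], [278.3310184819936, 353.5567317290586], [254.71751129531276, 353.58259043656835]]
z138 [[354.91660359561024, 348.40805089438777], [280.1585692381552, 348.4349553867868]]
seat [[317.53678964035134, 324.065621984583], [317.5384119197279, 329.3696082163608]]
cheek inner z150 [[410.88833525929977, 398.6687085786551], [317.5511894486265, 398.649677931052], [224.21839195799043, 398.7334895803782]]
frame end bottom [[355.6464640226179, 372.5698653209173], [282.16541439548905, 372.5945243402516]]
frame end top [[387.14275826054563, 479.25836103283314], [252.93447375695814, 479.2998092024577]]
[[-55.8 -29.3  -7.6]
 [-55.8 -29.3   5.7]]
[[-55.2  70.7  -7. ]
 [-55.2  70.7   5.4]]
skirt ctr [[317.46630389300185, 131.2061545460466]]
hub [[317.45440061223235, 111.82236268667776]]
```

The projected gate model matches the picture to under 1 mm: flare edges at 253–383 px against a predicted 254–380, and the frame end centred in the groove. Starting the insertion with a slow first stage.

```bash
python3 -m inch '[0,0.03,0,0,0,0,-1, -0.0007,0.06,0,0,0,0,-1, -0.0007,0.075,0,0,0,0,-1, -0.0007,0.09,0,0,0,0,-1, -0.0007,0.105,0,0,0,0,-1, -0.0007,0.12,0,0,0,0,-1, -0.0007,0.12,0,0,0,0,-1]'
python3 - <<'E'
from h import *
d=optics.get_image("wrist"); np.savez("w6.npz",**d)
o=r.observe(); print(o["time"],o["eef_pos"],o["finger_gap"],o["ft_force"],o["moment"])
crop(d["img"],240,50,200,140,4,"pics/w6g.png")
E
```

```text
time: 7.15
eef_pos: [483.2, -45.4, 196.4]
tcp_rot: [-0.059, -0.705, 0.705, 0.06]
ft_force: [-0.3, 1.5, -4.2]
finger_gap: 13.0
7.2 [483.39211592 -45.44881286 196.91477511] 13.447921748113439 [ 0.34968192 -0.34194218 -4.08696332] [ 0.01846606 -0.04406794  0.01741825]
```

View pics/w6g.png

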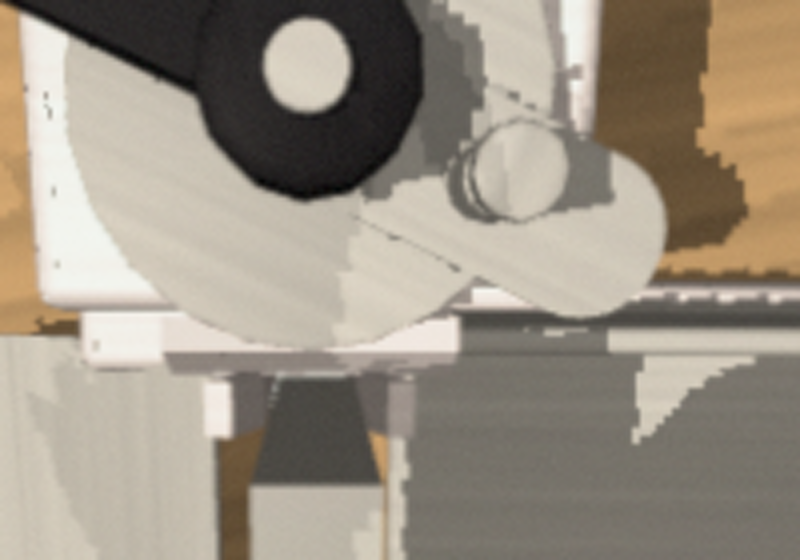

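```bash
python3 -m inch '[-0.0007,0.015,-0.0016,0,0,0,-1, -0.0007,0.03,-0.0016,0,0,0,-1, -0.0007,0.05,-0.0016,0,0,0,-1, -0.0007,0.07,-0.0016,0,0,0,-1, -0.0007,0.09,-0.0016,0,0,0,-1, -0.0007,0.11,-0.0016,0,0,0,-1, -0.0007,0.125,-0.0016,0,0,0,-1, -0.0007,0.14,-0.0016,0,0,0,-1, -0.0007,0.14,-0.0016,0,0,0,-1]'
python3 -c "
from h import *
o=r.observe(); print(o['time'],o['eef_pos'],o['finger_gap'],o['ft_force'],o['moment'])"
```

```text
time: 8.1
eef_pos: [483.5, -44.9, 140.4]
tcp_rot: [-0.059, -0.704, 0.705, 0.06]
ft_force: [-0.5, 0.6, -3.6]
finger_gap: 13.0
8.1 [483.47585322 -44.9223156  140.39343475] 12.97829775944714 [-0.51908934  0.6060595  -3.60337278] [-0.02320587  0.05459663  0.01287033]
```

No contact force so far. Creeping the last 10 mm.

```bash
python3 -m inch '[0,0.004,0,0,0,0,-1, 0,0.008,0,0,0,0,-1, 0,0.012,0,0,0,0,-1, 0,0.016,0,0,0,0,-1, 0,0.018,0,0,0,0,-1, 0,0.02,0,0,0,0,-1, 0,0.02,0,0,0,0,-1]'; python3 -m inch '[0,0.0012,0,0,0,0,-1, 0,0.0025,0,0,0,0,-1, 0,0.0025,0,0,0,0,-1]'
```

```text
time: 8.8
eef_pos: [483.9, -44.8, 133.2]
tcp_rot: [-0.06, -0.705, 0.705, 0.06]
ft_force: [-0.2, -0.4, -4.1]
finger_gap: 13.3
time: 9.1
eef_pos: [484.0, -44.8, 132.2]
tcp_rot: [-0.06, -0.705, 0.705, 0.06]
ft_force: [0.4, 0.3, -3.8]
finger_gap: 13.0
```

```bash
python3 -m inch '[0,0.0012,0,0,0,0,-1, 0,0.0025,0,0,0,0,-1, 0,0.0025,0,0,0,0,-1]'; python3 -m inch '[0,0.0012,0,0,0,0,-1, 0,0.0025,0,0,0,0,-1, 0,0.0025,0,0,0,0,-1]'
```

```text
time: 9.4
eef_pos: [483.9, -44.8, 131.2]
tcp_rot: [-0.06, -0.705, 0.705, 0.06]
ft_force: [-0.8, -0.4, -4.9]
finger_gap: 13.2
time: 9.7
eef_pos: [484.0, -44.8, 130.7]
tcp_rot: [-0.06, -0.705, 0.705, 0.059]
ft_force: [-3.3, 0.7, 2.8]
finger_gap: 13.0
```

```bash
python3 -m inch '[0,0.0012,0,0,0,0,-1, 0,0.0012,0,0,0,0,-1]'
python3 - <<'E'
from h import *
d=optics.get_image("wrist"); s=optics.get_image("scene")
o=r.observe(); print(o["time"],o["eef_pos"],o["finger_gap"],o["ft_force"],o["moment"])
crop(d["img"],200,20,240,180,3.3,"pics/w7g.png"); crop(s["img"],200,130,110,100,6,"pics/s7g.png")
E
```

```text
time: 9.9
eef_pos: [484.0, -44.8, 130.7]
tcp_rot: [-0.06, -0.705, 0.705, 0.059]
ft_force: [-6.4, 1.0, 9.1]
finger_gap: 13.0
10.0 [484.00099838 -44.86084217 130.69694437] 12.687262078682107 [-5.98016334  1.25653217  8.69108844] [4.79171951e-01 1.90829722e+00 5.93707735e-04]
```

View pics/w7g.png

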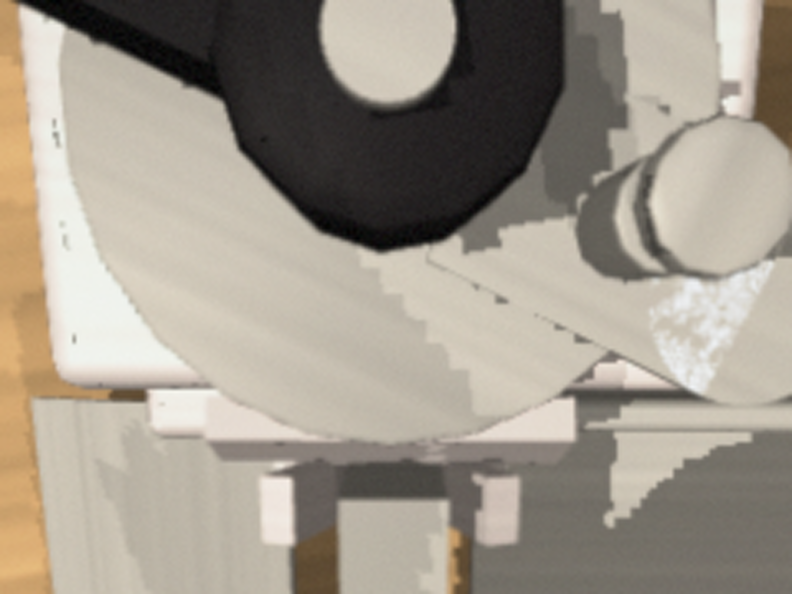

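View pics/s7g.png

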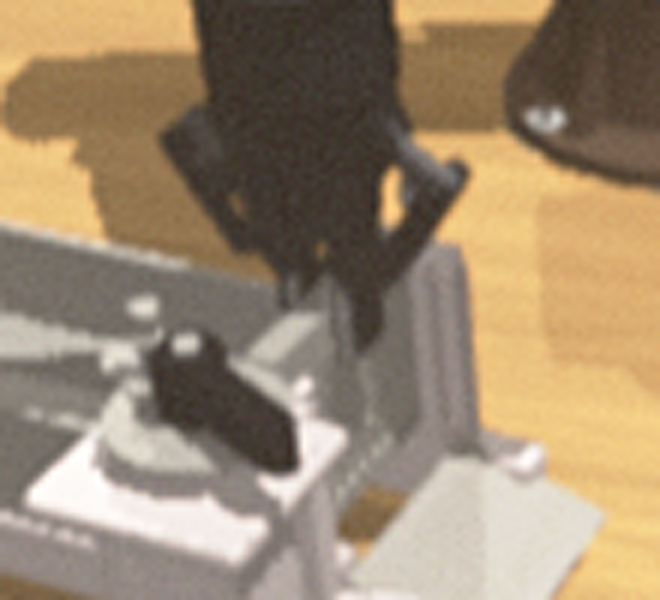

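The frame is bottomed at the expected height (TCP 130.7) with a light load of about 13 N including its weight. Unloading slightly and releasing.

```bash
python3 -m inch '[0,-0.001,0,0,0,0,-1, 0,-0.001,0,0,0,0,-1, 0,-0.001,0,0,0,0,-0.5, 0,-0.001,0,0,0,0,-0.3, 0,-0.001,0,0,0,0,-0.1, 0,-0.001,0,0,0,0,0, 0,-0.001,0,0,0,0,0]'
python3 -m inch '[0,-0.03,0,0,0,0,0, 0,-0.1,0,0,0,0,0, 0,-0.2,0,0,0,0,0, 0,-0.3,0,0,0,0,0, 0,-0.38,0,0,0,0,0, 0,-0.38,0,0,0,0,0,0,-0.38,0,0,0,0,0]'
python3 - <<'E'
from h import *
d=optics.get_image("wrist"); s=optics.get_image("scene"); np.savez("w8.npz",**d); np.savez("s8.npz",**s)
o=r.observe(); print(o["time"],o["eef_pos"],o["finger_gap"],o["ft_force"])
cv2.imwrite("pics/w8.png",d["img"]); crop(s["img"],190,140,110,100,6,"pics/s8g.png")
E
```

```text
time: 10.7
eef_pos: [484.1, -44.8, 130.2]
tcp_rot: [-0.06, -0.705, 0.705, 0.06]
ft_force: [-0.3, 0.2, -0.4]
finger_gap: 42.9
time: 11.4
eef_pos: [484.1, -44.7, 283.5]
tcp_rot: [0.06, 0.705, -0.704, -0.059]
ft_force: [-0.2, 0.4, -0.6]
finger_gap: 42.5
11.5 [483.37015389 -44.86176869 281.68461145] 42.282635836806875 [-0.19706117 -0.7482488  -0.51356495]
```

View pics/w8.png

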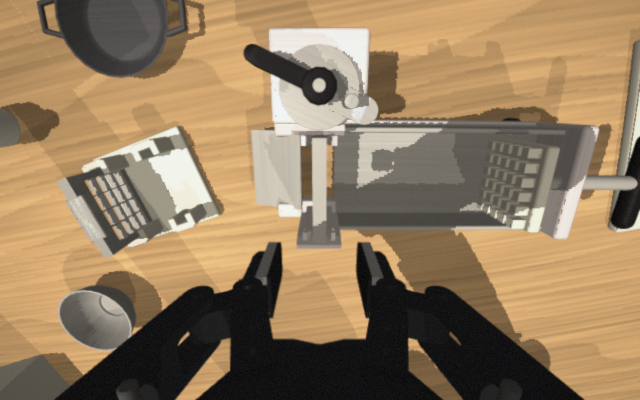

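View pics/s8g.png

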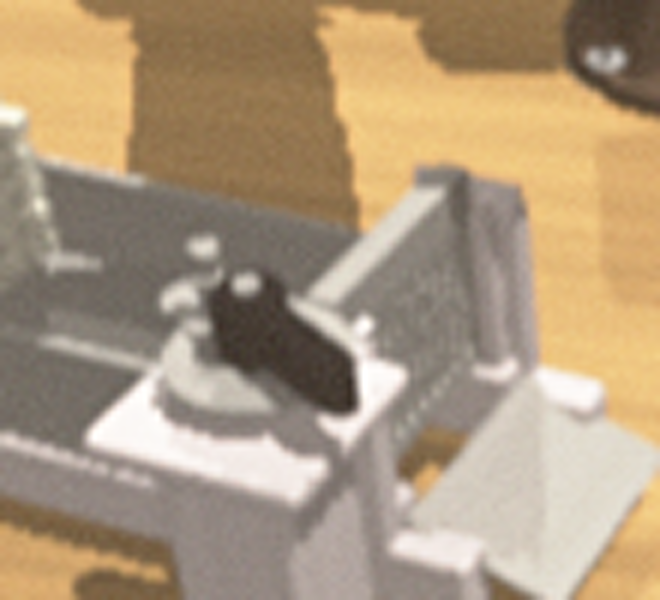

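The frame stands in the gate, with its rail between both cheeks and seated level. Next is the knob, with the hub at (319,85) and the wing tip at (252,50) in this wrist view. I'll measure the wing angle.

Run:
```python
from h import *
d=dict(np.load("w8.npz")); crop(d["img"],235,20,160,130,5,"pics/w8k.png"); crop(d["img"],270,120,100,130,4.5,"pics/w8f.png")
```

```text
(no output)
```

View pics/w8k.png

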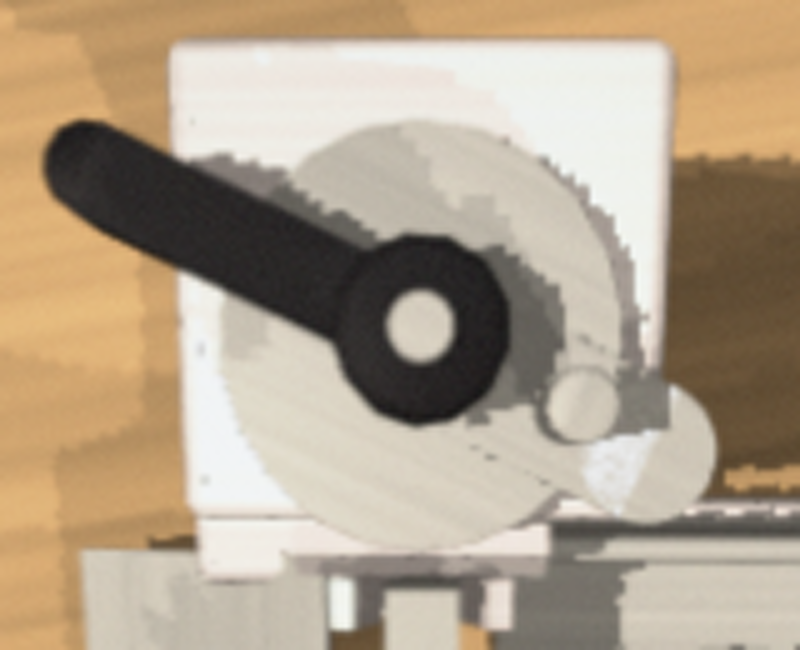

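View pics/w8f.png

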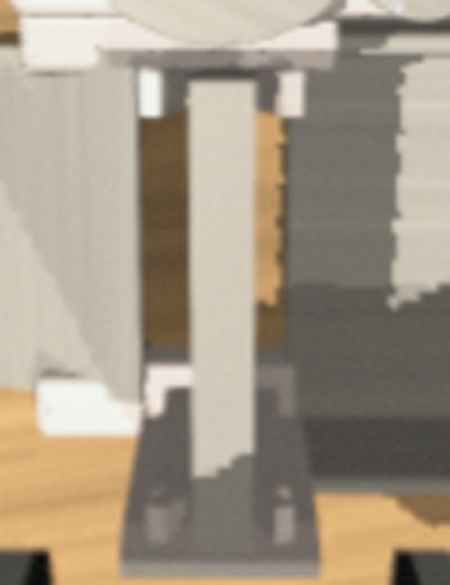

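Run:
```python
from h import *
np.set_printoptions(precision=2,suppress=True)
d=dict(np.load("w8.npz"))
c=lambda p,z:plane(d,c2p(p,235,20,5),z)
H=c([(421,326)],197)[0]; print("hub",H)
E=c([(110,128),(370,245),(130,243),(335,340)],192); print("edges",np.degrees(np.arctan2(E[0]-E[1],1)[1]),[np.degrees(np.arctan2(*(E[i]-E[j])[1::-1])) for i,j in ((0,1),(2,3))])
tip=c([(44,165),(85,120)],192); print(tip,np.hypot(*(tip-H)[:,:2].T))
pl=c([(583,404)],200)[0]; print("plunger",pl,np.hypot(*(pl-H)[:2]),np.degrees(np.arctan2(*(H-pl)[1::-1])))
# frame top ends
F=plane(d,c2p([(189,82),(256,82)],270,120,4.5),160); print(F, F.mean(0))
o=r.observe(); print(o["q"],o["eef_pos"])
```

```text
hub [581.9  -60.34 197.  ]
edges 88.4177276669113 [np.float64(57.410364395331094), np.float64(56.01336232227634)]
[[615.22  -7.15 192.  ]
 [620.22 -14.84 192.  ]] [62.77 59.49]
plunger [566.31 -83.16 200.  ] 27.639080505264538 55.665174837542544
[[539.91 -46.22 160.  ]
 [537.55 -60.11 160.  ]] [538.73 -53.17 160.  ]
[ 0.31  0.01 -0.31 -0.   -1.25  1.09] [483.37 -44.86 281.68]
```

Run:
```python
from h import *
np.set_printoptions(suppress=True)
need([607.6,-22.2,235],326.5)
```

```text
326.5 shift [-0.2967  0.1164 -0.1081] turn [ 0.0001 -0.1838  0.0002]
506.5 shift [-0.2967  0.1164 -0.1081] turn [-0.0002  0.3162  0.0001]
```

```bash
python3 -m inch '[-0.04,0,-0.015,0,-0.022,0,-0.2, -0.08,0,-0.03,0,-0.045,0,-0.2, -0.12,0.02,-0.045,0,-0.067,0,-0.2, -0.16,0.04,-0.06,0,-0.09,0,-0.2, -0.2,0.06,-0.075,0,-0.112,0,-0.2, -0.24,0.08,-0.09,0,-0.135,0,-0.2, -0.28,0.1,-0.1,0,-0.157,0,-0.2, -0.297,0.116,-0.108,0,-0.175,0,-0.2, -0.297,0.116,-0.108,0,-0.184,0,-0.2, -0.297,0.116,-0.108,0,-0.184,0,-0.2]'
python3 - <<'E'
from h import *
d=optics.get_image("wrist"); d=optics.get_image("wrist"); np.savez("w9.npz",**d)
o=r.observe(); print(o["time"],o["eef_pos"],o["finger_gap"],o["ft_force"],o["q"])
cv2.imwrite("pics/w9.png",d["img"]); need([607.6,-22.2,172],326.5)
E
```

```text
time: 12.5
eef_pos: [607.8, -22.3, 233.9]
tcp_rot: [-0.336, 0.623, -0.622, 0.334]
ft_force: [0.9, 0.1, -0.1]
finger_gap: 33.9
12.6 [607.94246526 -22.31312895 234.93692889] 33.98869864816797 [-0.45747991 -0.3837379   0.9704212 ] [ 2.84053168e-01  2.48759123e-01 -1.35154934e-01 -1.71436998e-05
 -1.18859328e+00  2.27211747e+00]
326.5 shift [ 0.      0.1573 -0.0007] turn [ 0.0002 -0.0001  0.0002]
506.5 shift [ 0.      0.1573 -0.0007] turn [-3.000e-04  4.999e-01  3.000e-04]
```

View pics/w9.png

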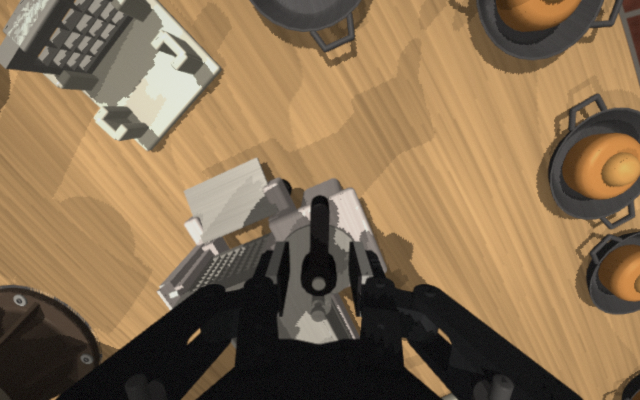

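The wing points straight up the picture at u≈319, centred between the fingers. Descending to straddle it, then narrowing the gap.

```bash
python3 -m inch '[0,0.05,0,0,0,0,-0.2, 0,0.09,0,0,0,0,-0.2, 0,0.12,0,0,0,0,-0.2, 0,0.14,0,0,0,0,-0.2, 0,0.15,0,0,0,0,-0.2, 0,0.157,0,0,0,0,-0.3, 0,0.157,0,0,0,0,-0.4, 0,0.157,0,0,0,0,-0.5, 0,0.157,0,0,0,0,-0.53]'
cat >> h.py <<'E'
AX=np.array([582.2,-60.6])
def tq(tag=None):
    o=r.observe(); p=o["eef_pos"][:2]-AX; F=o["ft_force"]; rad=np.hypot(*p); th=np.degrees(np.arctan2(p[1],p[0]))
    t=np.array([-p[1],p[0]])/rad
    z=Ro.from_quat(o["tcp_rot"]).as_matrix()[:,2]; za=np.degrees(np.arctan2(z[1],z[0]))
    # clockwise torque the tool gives the knob, Nm (about axis)
    print("t %.2f rad %.1f th %.2f yaw-wing %.2f z %.1f gap %.1f Ft(cw push) %.2f Fr %.2f Fz %.2f tau %.3f Mz %.3f"%(o["time"],rad,th,za+90,o["eef_pos"][2],o["finger_gap"],F[:2]@t,F[:2]@p/rad,F[2],(p[0]*F[1]-p[1]*F[0])/1000+o["moment"][2],o["moment"][2]))
def arc(th,rad=46,z=172):
    a=np.radians(th); s,t=delta([AX[0]+rad*np.cos(a),AX[1]+rad*np.sin(a),z],down(th+270)); print(th,np.round(s,4),np.round(t,4))
E
python3 - <<'E'
from h import *
np.set_printoptions(suppress=True)
s=optics.get_image("scene"); np.savez("s10.npz",**s); crop(s["img"],190,110,110,120,5,"pics/s10.png")
d=optics.get_image("wrist"); cv2.imwrite("pics/w10.png",d["img"])
tq(); 
for k in range(1,11): arc(56.5-1.5*k)
E
```

```text
time: 13.5
eef_pos: [608.6, -22.1, 173.5]
tcp_rot: [0.335, -0.623, 0.623, -0.335]
ft_force: [0.9, 0.2, 0.5]
finger_gap: 20.3
t 13.60 rad 46.6 th 55.59 yaw-wing 56.56 z 173.4 gap 20.0 Ft(cw push) 0.74 Fr 0.52 Fz 0.05 tau 0.039 Mz 0.004
55.0 [0.0015 0.0035 0.0012] [-0.0001  0.0043 -0.0001]
53.5 [0.0016 0.0035 0.0042] [-0.0001  0.0085 -0.0001]
52.0 [0.0018 0.0035 0.0072] [-0.0001  0.0127 -0.0001]
50.5 [0.0021 0.0035 0.0102] [-0.0001  0.0168 -0.0001]
49.0 [0.0024 0.0035 0.0132] [-0.0001  0.021  -0.0001]
47.5 [0.0029 0.0035 0.0161] [-0.0001  0.0252 -0.0001]
46.0 [0.0034 0.0035 0.0191] [-0.0001  0.0293 -0.0001]
44.5 [0.004  0.0035 0.022 ] [-0.0001  0.0335 -0.0001]
43.0 [0.0047 0.0035 0.025 ] [-0.0001  0.0377 -0.0001]
41.5 [0.0054 0.0035 0.0279] [-0.0001  0.0418 -0.0001]
```

View pics/s10.png

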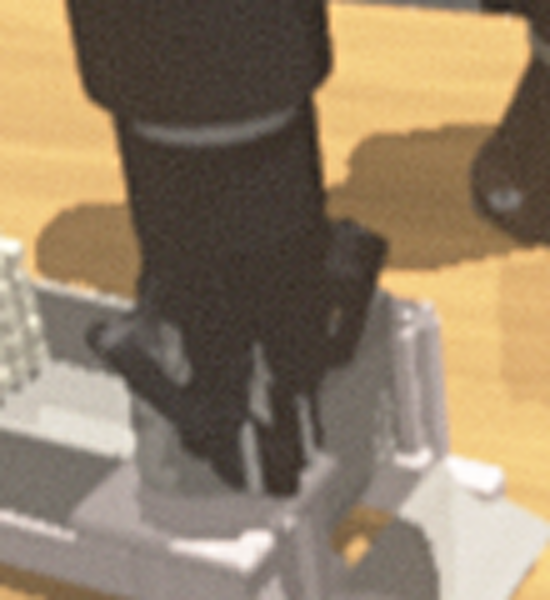

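View pics/w10.png

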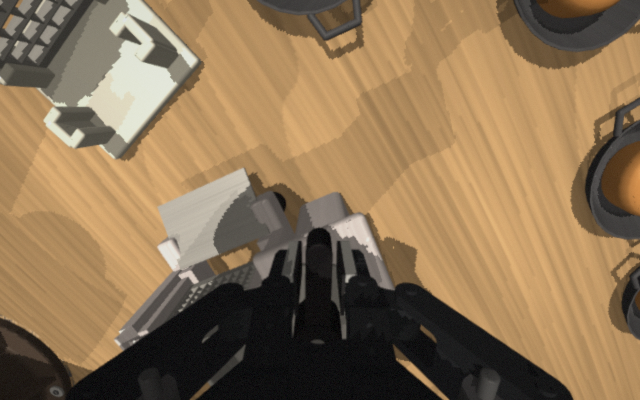

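The wing is straddled, with no contact yet. Turning 15° clockwise along the arc.

```bash
python3 -m inch '[0,0,0.003,0,0.0042,0,-0.53, 0.0002,0,0.006,0,0.0083,0,-0.53, 0.0004,0,0.009,0,0.0125,0,-0.53, 0.0006,0,0.012,0,0.0167,0,-0.53, 0.001,0,0.015,0,0.0208,0,-0.53, 0.0014,0,0.018,0,0.025,0,-0.53, 0.0019,0,0.021,0,0.0292,0,-0.53, 0.0025,0,0.0239,0,0.0333,0,-0.53, 0.0032,0,0.0268,0,0.0375,0,-0.53, 0.0039,0,0.0298,0,0.0417,0,-0.53]'
python3 -c "
from h import *
tq(); d=optics.get_image('wrist'); cv2.imwrite('pics/w11.png',d['img'])"
```

```text
time: 14.6
eef_pos: [617.4, -30.2, 173.0]
tcp_rot: [-0.25, 0.661, -0.661, 0.25]
ft_force: [-2.2, 2.3, 1.8]
finger_gap: 20.1
t 14.60 rad 46.5 th 40.80 yaw-wing 41.42 z 173.0 gap 20.1 Ft(cw push) 3.14 Fr -0.17 Fz 1.80 tau 0.173 Mz 0.027
```

View pics/w11.png

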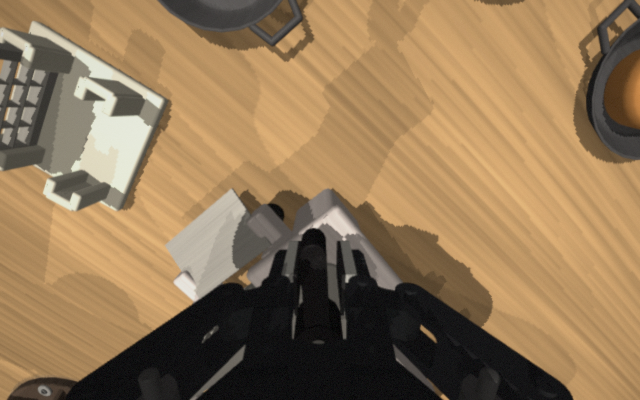

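The torque is 0.17 Nm, which is just knob friction, and the wing follows. Turning another 15°.

```bash
python3 -m inch '[0,0,0.003,0,0.0042,0,-0.53, 0.0002,0,0.006,0,0.0083,0,-0.53, 0.0004,0,0.009,0,0.0125,0,-0.53, 0.0006,0,0.012,0,0.0167,0,-0.53, 0.001,0,0.015,0,0.0208,0,-0.53, 0.0014,0,0.018,0,0.025,0,-0.53, 0.0019,0,0.021,0,0.0292,0,-0.53, 0.0025,0,0.0239,0,0.0333,0,-0.53, 0.0032,0,0.0268,0,0.0375,0,-0.53, 0.0039,0,0.0298,0,0.0417,0,-0.53]'
python3 -c "
from h import *
tq()"
```

```text
time: 15.65
eef_pos: [624.1, -40.1, 172.9]
tcp_rot: [-0.162, 0.688, -0.688, 0.161]
ft_force: [-4.0, 0.9, 2.0]
finger_gap: 20.1
t 15.65 rad 46.7 th 26.06 yaw-wing 26.41 z 172.9 gap 20.1 Ft(cw push) 2.56 Fr -3.17 Fz 2.03 tau 0.233 Mz 0.113
```

```bash
python3 -m inch '[0,0,0.003,0,0.0042,0,-0.53, 0.0002,0,0.006,0,0.0083,0,-0.53, 0.0004,0,0.009,0,0.0125,0,-0.53, 0.0006,0,0.012,0,0.0167,0,-0.53, 0.001,0,0.015,0,0.0208,0,-0.53, 0.0014,0,0.018,0,0.025,0,-0.53, 0.0019,0,0.021,0,0.0292,0,-0.53, 0.0025,0,0.0239,0,0.0333,0,-0.53, 0.0032,0,0.0268,0,0.0375,0,-0.53, 0.0039,0,0.0298,0,0.0417,0,-0.53]'
python3 -c "
from h import *
tq(); d=optics.get_image('wrist'); cv2.imwrite('pics/w12.png',d['img']); d=optics.get_image('scene'); crop(d['img'],190,110,110,120,5,'pics/s12.png'); np.savez('w12.npz',**d)"
```

```text
time: 16.65
eef_pos: [628.2, -51.4, 173.0]
tcp_rot: [-0.07, 0.704, -0.704, 0.07]
ft_force: [-2.4, 2.5, -0.6]
finger_gap: 19.9
t 16.65 rad 46.9 th 11.30 yaw-wing 11.40 z 173.0 gap 19.9 Ft(cw push) 2.95 Fr -1.89 Fz -0.57 tau 0.161 Mz 0.023
```

View pics/w12.png

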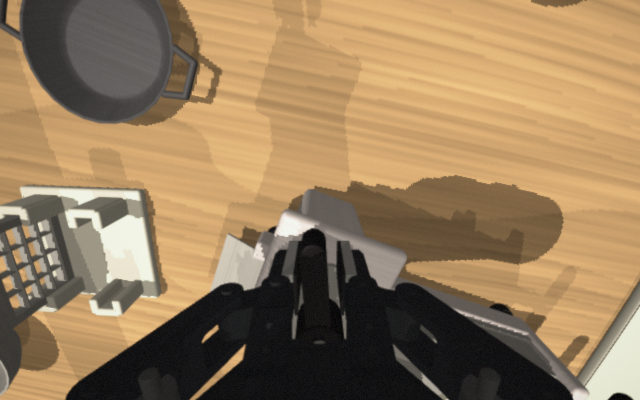

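View pics/s12.png

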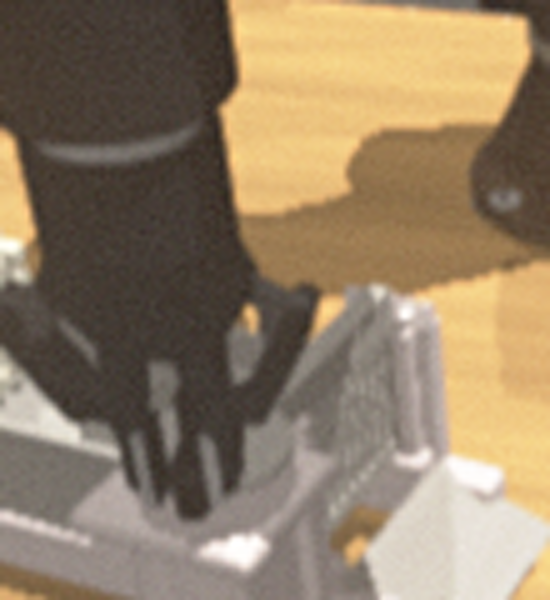

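About 45° turned and only friction felt. From here I'll use 0.45° steps, with a torque check between moves that breaks off at 0.33 Nm.

```bash
cat > chk.py <<'E'
from h import *
import sys
tq(); o=r.observe(); p=o["eef_pos"][:2]-AX; F=o["ft_force"]
tau=(p[0]*F[1]-p[1]*F[0])/1000+o["moment"][2]
sys.exit(1 if tau>0.33 or np.linalg.norm(F)>14 else 0)
E
python3 -m inch '[0,0,0.0009,0,0.00125,0,-0.53,0,0,0.0009,0,0.00125,0,-0.53]' >/dev/null && python3 chk.py && python3 -m inch '[0,0,0.0009,0,0.00125,0,-0.53,0,0,0.0009,0,0.00125,0,-0.53]' >/dev/null && python3 chk.py && python3 -m inch '[0,0,0.0009,0,0.00125,0,-0.53,0,0,0.0009,0,0.00125,0,-0.53]' >/dev/null && python3 chk.py && python3 -m inch '[0,0,0.0009,0,0.00125,0,-0.53,0,0,0.0009,0,0.00125,0,-0.53]' >/dev/null && python3 chk.py && python3 -m inch '[0,0,0.0009,0,0.00125,0,-0.53,0,0,0.0009,0,0.00125,0,-0.53]' >/dev/null && python3 chk.py && python3 -m inch '[0,0,0.0009,0,0.00125,0,-0.53,0,0,0.0009,0,0.00125,0,-0.53]' >/dev/null && python3 chk.py && python3 -m inch '[0,0,0.0009,0,0.00125,0,-0.53,0,0,0.0009,0,0.00125,0,-0.53]' >/dev/null && python3 chk.py && python3 -m inch '[0,0,0.0009,0,0.00125,0,-0.53,0,0,0.0009,0,0.00125,0,-0.53]' >/dev/null && python3 chk.py
```

```text
t 16.95 rad 47.1 th 10.83 yaw-wing 11.07 z 173.1 gap 20.0 Ft(cw push) 1.36 Fr -1.16 Fz -0.62 tau 0.093 Mz 0.029
t 17.15 rad 47.1 th 10.57 yaw-wing 10.62 z 173.1 gap 19.9 Ft(cw push) 3.50 Fr -0.99 Fz -1.31 tau 0.187 Mz 0.022
t 17.35 rad 47.1 th 10.12 yaw-wing 10.16 z 173.1 gap 20.4 Ft(cw push) 2.73 Fr 0.34 Fz -0.64 tau 0.132 Mz 0.003
t 17.55 rad 47.1 th 9.60 yaw-wing 9.71 z 173.1 gap 20.0 Ft(cw push) 2.91 Fr 0.77 Fz -1.23 tau 0.101 Mz -0.036
t 17.75 rad 47.1 th 9.05 yaw-wing 9.26 z 173.1 gap 19.8 Ft(cw push) 2.43 Fr 1.13 Fz -1.27 tau 0.131 Mz 0.017
t 17.95 rad 47.0 th 8.70 yaw-wing 8.80 z 173.1 gap 20.2 Ft(cw push) 2.83 Fr 1.06 Fz -0.98 tau 0.138 Mz 0.005
t 18.15 rad 47.1 th 8.24 yaw-wing 8.36 z 173.1 gap 19.9 Ft(cw push) 3.89 Fr 1.44 Fz -1.04 tau 0.221 Mz 0.038
t 18.35 rad 47.0 th 7.76 yaw-wing 7.91 z 173.1 gap 19.9 Ft(cw push) 1.06 Fr 1.62 Fz -0.67 tau 0.058 Mz 0.008
```

```bash
python3 -m inch '[0,0,0.0009,0,0.00125,0,-0.53,0,0,0.0009,0,0.00125,0,-0.53]' >/dev/null && python3 chk.py && python3 -m inch '[0,0,0.0009,0,0.00125,0,-0.53,0,0,0.0009,0,0.00125,0,-0.53]' >/dev/null && python3 chk.py && python3 -m inch '[0,0,0.0009,0,0.00125,0,-0.53,0,0,0.0009,0,0.00125,0,-0.53]' >/dev/null && python3 chk.py && python3 -m inch '[0,0,0.0009,0,0.00125,0,-0.53,0,0,0.0009,0,0.00125,0,-0.53]' >/dev/null && python3 chk.py && python3 -m inch '[0,0,0.0009,0,0.00125,0,-0.53,0,0,0.0009,0,0.00125,0,-0.53]' >/dev/null && python3 chk.py && python3 -m inch '[0,0,0.0009,0,0.00125,0,-0.53,0,0,0.0009,0,0.00125,0,-0.53]' >/dev/null && python3 chk.py && python3 -m inch '[0,0,0.0009,0,0.00125,0,-0.53,0,0,0.0009,0,0.00125,0,-0.53]' >/dev/null && python3 chk.py && python3 -m inch '[0,0,0.0009,0,0.00125,0,-0.53,0,0,0.0009,0,0.00125,0,-0.53]' >/dev/null && python3 chk.py && python3 -m inch '[0,0,0.0009,0,0.00125,0,-0.53,0,0,0.0009,0,0.00125,0,-0.53]' >/dev/null && python3 chk.py && python3 -m inch '[0,0,0.0009,0,0.00125,0,-0.53,0,0,0.0009,0,0.00125,0,-0.53]' >/dev/null && python3 chk.py && python3 -m inch '[0,0,0.0009,0,0.00125,0,-0.53,0,0,0.0009,0,0.00125,0,-0.53]' >/dev/null && python3 chk.py && python3 -m inch '[0,0,0.0009,0,0.00125,0,-0.53,0,0,0.0009,0,0.00125,0,-0.53]' >/dev/null && python3 chk.py
```

```text
t 18.55 rad 47.0 th 7.33 yaw-wing 7.45 z 173.1 gap 20.3 Ft(cw push) 3.39 Fr 1.89 Fz -0.29 tau 0.162 Mz 0.003
t 18.75 rad 47.0 th 6.89 yaw-wing 7.01 z 173.1 gap 20.2 Ft(cw push) 3.06 Fr 1.71 Fz -1.13 tau 0.156 Mz 0.012
t 18.95 rad 47.0 th 6.48 yaw-wing 6.56 z 173.1 gap 19.7 Ft(cw push) 2.98 Fr 2.16 Fz 0.24 tau 0.158 Mz 0.018
t 19.15 rad 47.0 th 5.98 yaw-wing 6.11 z 173.1 gap 20.4 Ft(cw push) 2.81 Fr 2.16 Fz -0.14 tau 0.102 Mz -0.030
t 19.35 rad 46.9 th 5.47 yaw-wing 5.66 z 173.1 gap 19.9 Ft(cw push) 1.73 Fr 2.14 Fz -0.38 tau 0.147 Mz 0.065
t 19.55 rad 46.9 th 5.06 yaw-wing 5.20 z 173.1 gap 20.1 Ft(cw push) 3.00 Fr 1.92 Fz -0.10 tau 0.168 Mz 0.027
t 19.75 rad 46.9 th 4.62 yaw-wing 4.75 z 173.1 gap 19.9 Ft(cw push) 3.40 Fr 2.70 Fz 0.10 tau 0.162 Mz 0.003
t 19.95 rad 46.7 th 4.12 yaw-wing 4.31 z 173.0 gap 20.2 Ft(cw push) 1.07 Fr 2.17 Fz -0.26 tau 0.039 Mz -0.011
t 20.15 rad 46.7 th 3.70 yaw-wing 3.85 z 173.0 gap 20.1 Ft(cw push) 2.14 Fr 0.26 Fz 0.13 tau 0.087 Mz -0.013
t 20.35 rad 46.8 th 3.25 yaw-wing 3.40 z 173.0 gap 20.0 Ft(cw push) 2.16 Fr 1.22 Fz 0.67 tau 0.083 Mz -0.019
t 20.55 rad 46.7 th 2.83 yaw-wing 2.95 z 173.0 gap 20.1 Ft(cw push) 1.01 Fr 0.33 Fz 1.08 tau 0.095 Mz 0.048
t 20.75 rad 46.7 th 2.34 yaw-wing 2.50 z 173.0 gap 20.4 Ft(cw push) 0.74 Fr 0.14 Fz -0.13 tau 0.056 Mz 0.022
```

```bash
python3 -c "
from h import *
d=optics.get_image('wrist'); cv2.imwrite('pics/w13.png',d['img']); d=optics.get_image('scene'); crop(d['img'],190,110,110,120,5,'pics/s13.png'); d=optics.get_image('top'); crop(d['img'],360,110,110,100,6,'pics/t13.png')"
```

```text
(no output)
```

View pics/s13.png

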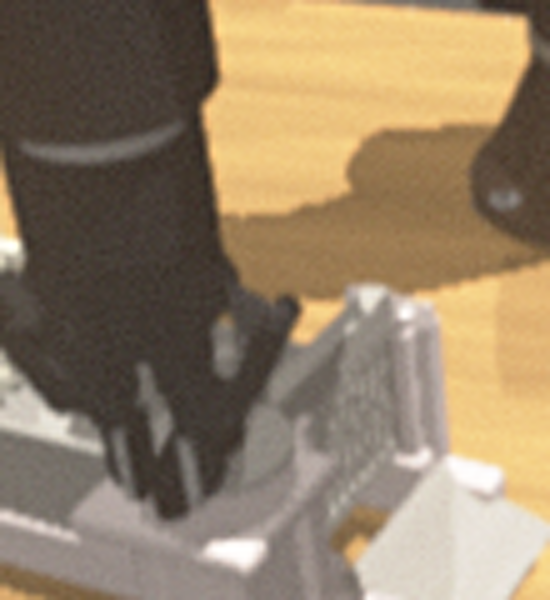

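View pics/w13.png

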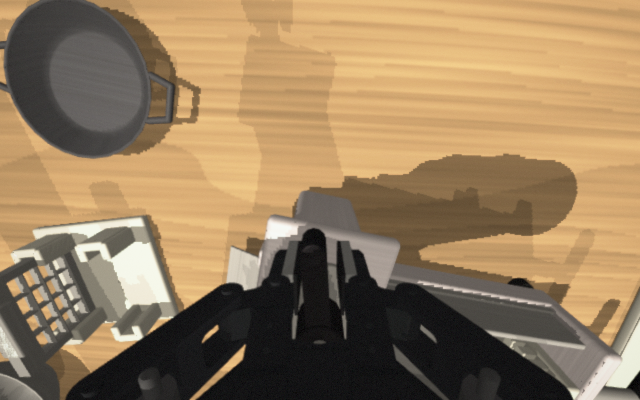

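Neither view shows the plunger, which is hidden behind the gripper, so I'll carry on by touch.

```bash
python3 chk.py && python3 -m inch '[0,0,0.0009,0,0.00125,0,-0.53,0,0,0.0009,0,0.00125,0,-0.53]' >/dev/null && python3 chk.py && python3 -m inch '[0,0,0.0009,0,0.00125,0,-0.53,0,0,0.0009,0,0.00125,0,-0.53]' >/dev/null && python3 chk.py && python3 -m inch '[0,0,0.0009,0,0.00125,0,-0.53,0,0,0.0009,0,0.00125,0,-0.53]' >/dev/null && python3 chk.py && python3 -m inch '[0,0,0.0009,0,0.00125,0,-0.53,0,0,0.0009,0,0.00125,0,-0.53]' >/dev/null && python3 chk.py && python3 -m inch '[0,0,0.0009,0,0.00125,0,-0.53,0,0,0.0009,0,0.00125,0,-0.53]' >/dev/null && python3 chk.py && python3 -m inch '[0,0,0.0009,0,0.00125,0,-0.53,0,0,0.0009,0,0.00125,0,-0.53]' >/dev/null && python3 chk.py && python3 -m inch '[0,0,0.0009,0,0.00125,0,-0.53,0,0,0.0009,0,0.00125,0,-0.53]' >/dev/null && python3 chk.py && python3 -m inch '[0,0,0.0009,0,0.00125,0,-0.53,0,0,0.0009,0,0.00125,0,-0.53]' >/dev/null && python3 chk.py
```

```text
t 20.90 rad 46.6 th 2.27 yaw-wing 2.52 z 172.9 gap 20.1 Ft(cw push) -0.35 Fr -0.07 Fz -0.89 tau -0.026 Mz -0.010
t 21.10 rad 46.6 th 1.88 yaw-wing 2.05 z 172.9 gap 20.0 Ft(cw push) 0.74 Fr 0.32 Fz 0.51 tau 0.014 Mz -0.021
t 21.30 rad 46.8 th 1.53 yaw-wing 1.60 z 172.9 gap 19.9 Ft(cw push) -0.09 Fr -0.25 Fz -0.66 tau -0.010 Mz -0.006
t 21.50 rad 46.8 th 1.28 yaw-wing 1.16 z 173.0 gap 19.7 Ft(cw push) 0.80 Fr 0.26 Fz 0.23 tau 0.064 Mz 0.027
t 21.70 rad 46.8 th 0.93 yaw-wing 0.71 z 173.0 gap 20.1 Ft(cw push) 1.69 Fr 0.13 Fz -0.17 tau 0.124 Mz 0.045
t 21.90 rad 46.8 th 0.54 yaw-wing 0.26 z 173.0 gap 19.9 Ft(cw push) 1.41 Fr -1.51 Fz 0.45 tau 0.077 Mz 0.011
t 22.10 rad 46.8 th 0.03 yaw-wing -0.19 z 173.0 gap 20.3 Ft(cw push) 3.23 Fr -0.66 Fz -0.05 tau 0.167 Mz 0.016
t 22.30 rad 46.8 th -0.56 yaw-wing -0.65 z 173.0 gap 19.7 Ft(cw push) 2.95 Fr -0.59 Fz -0.36 tau 0.182 Mz 0.044
t 22.50 rad 46.8 th -1.03 yaw-wing -1.09 z 173.0 gap 20.3 Ft(cw push) 3.06 Fr -1.82 Fz 0.32 tau 0.187 Mz 0.043
```

```bash
sed -i 's/tau>0.33/tau>0.28/' chk.py
python3 -m inch '[0,0,0.0009,0,0.00125,0,-0.53,0,0,0.0009,0,0.00125,0,-0.53]' >/dev/null && python3 chk.py && python3 -m inch '[0,0,0.0009,0,0.00125,0,-0.53,0,0,0.0009,0,0.00125,0,-0.53]' >/dev/null && python3 chk.py && python3 -m inch '[0,0,0.0009,0,0.00125,0,-0.53,0,0,0.0009,0,0.00125,0,-0.53]' >/dev/null && python3 chk.py && python3 -m inch '[0,0,0.0009,0,0.00125,0,-0.53,0,0,0.0009,0,0.00125,0,-0.53]' >/dev/null && python3 chk.py
```

```text
t 22.70 rad 46.8 th -1.49 yaw-wing -1.55 z 173.0 gap 20.5 Ft(cw push) 2.35 Fr -0.86 Fz -0.63 tau 0.173 Mz 0.063
t 22.90 rad 46.8 th -1.94 yaw-wing -2.00 z 173.0 gap 20.1 Ft(cw push) 0.87 Fr -0.34 Fz -0.26 tau 0.046 Mz 0.005
t 23.10 rad 46.8 th -2.33 yaw-wing -2.44 z 173.0 gap 20.3 Ft(cw push) 2.19 Fr -1.42 Fz -1.49 tau 0.136 Mz 0.033
t 23.30 rad 46.8 th -2.78 yaw-wing -2.90 z 173.0 gap 20.0 Ft(cw push) 3.13 Fr -0.85 Fz 0.12 tau 0.196 Mz 0.049
```

```bash
python3 -m inch '[0,0,0.0009,0,0.00125,0,-0.53,0,0,0.0009,0,0.00125,0,-0.53]' >/dev/null && python3 chk.py && python3 -m inch '[0,0,0.0009,0,0.00125,0,-0.53,0,0,0.0009,0,0.00125,0,-0.53]' >/dev/null && python3 chk.py && python3 -m inch '[0,0,0.0009,0,0.00125,0,-0.53,0,0,0.0009,0,0.00125,0,-0.53]' >/dev/null && python3 chk.py && python3 -m inch '[0,0,0.0009,0,0.00125,0,-0.53,0,0,0.0009,0,0.00125,0,-0.53]' >/dev/null && python3 chk.py && python3 -m inch '[0,0,0.0009,0,0.00125,0,-0.53,0,0,0.0009,0,0.00125,0,-0.53]' >/dev/null && python3 chk.py && python3 -m inch '[0,0,0.0009,0,0.00125,0,-0.53,0,0,0.0009,0,0.00125,0,-0.53]' >/dev/null && python3 chk.py && python3 -m inch '[0,0,0.0009,0,0.00125,0,-0.53,0,0,0.0009,0,0.00125,0,-0.53]' >/dev/null && python3 chk.py && python3 -m inch '[0,0,0.0009,0,0.00125,0,-0.53,0,0,0.0009,0,0.00125,0,-0.53]' >/dev/null && python3 chk.py && python3 -m inch '[0,0,0.0009,0,0.00125,0,-0.53,0,0,0.0009,0,0.00125,0,-0.53]' >/dev/null && python3 chk.py && python3 -m inch '[0,0,0.0009,0,0.00125,0,-0.53,0,0,0.0009,0,0.00125,0,-0.53]' >/dev/null && python3 chk.py
```

```text
t 23.50 rad 46.8 th -3.14 yaw-wing -3.34 z 173.0 gap 20.1 Ft(cw push) 2.98 Fr -2.39 Fz -1.44 tau 0.208 Mz 0.068
t 23.70 rad 46.8 th -3.44 yaw-wing -3.79 z 173.0 gap 19.9 Ft(cw push) 3.90 Fr -2.62 Fz -0.49 tau 0.190 Mz 0.008
t 23.90 rad 46.8 th -3.83 yaw-wing -4.24 z 173.0 gap 19.9 Ft(cw push) 5.18 Fr -3.04 Fz -1.41 tau 0.330 Mz 0.088
```

The push is rising (3.0, 3.9, then 5.2 N) and the arm is lagging its command, which suggests a block. I'll back off, lift clear and look at the plunger.

```bash
python3 chk.py; python3 -m inch '[0,0,-0.004,0,-0.004,0,-0.53,0,0,-0.006,0,-0.006,0,-0.4,0,0,-0.006,0,-0.006,0,-0.3,0,0,-0.006,0,-0.006,0,-0.3]'; python3 chk.py; python3 -m inch '[0,-0.03,0,0,0,0,-0.3,0,-0.1,0,0,0,0,-0.3,0,-0.17,0,0,0,0,-0.3,0,-0.2,0,0,0,0,-0.3,0,-0.2,0,0,0,0,-0.3]'
python3 - <<'E'
from h import *
d=optics.get_image('wrist'); np.savez("w14.npz",**d);cv2.imwrite('pics/w14.png',d['img']); d=optics.get_image('scene'); np.savez("s14.npz",**d); crop(d['img'],190,130,110,110,5.4,'pics/s14.png')
E
```

```text
t 23.90 rad 46.8 th -3.83 yaw-wing -4.24 z 173.0 gap 19.9 Ft(cw push) 5.18 Fr -3.04 Fz -1.41 tau 0.330 Mz 0.088
time: 24.3
eef_pos: [629.4, -61.8, 173.2]
tcp_rot: [-0.013, -0.707, 0.707, 0.013]
ft_force: [-0.0, 0.6, 0.2]
finger_gap: 29.7
t 24.30 rad 47.2 th -1.42 yaw-wing -2.07 z 173.2 gap 29.7 Ft(cw push) 0.63 Fr -0.02 Fz 0.15 tau 0.052 Mz 0.022
time: 24.8
eef_pos: [630.3, -61.6, 256.0]
tcp_rot: [0.014, 0.707, -0.707, -0.011]
ft_force: [-0.3, -0.1, -0.2]
finger_gap: 30.0
```

View pics/w14.png

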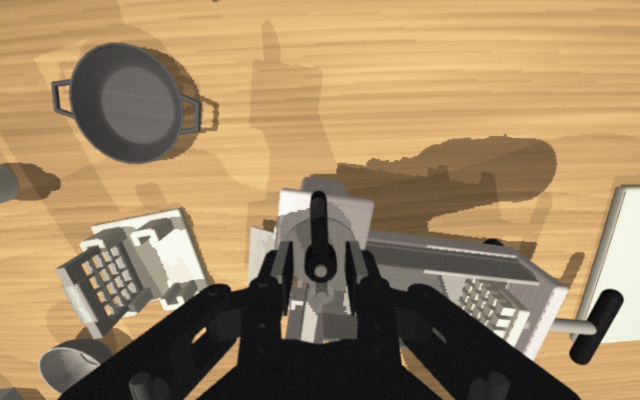

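View pics/s14.png

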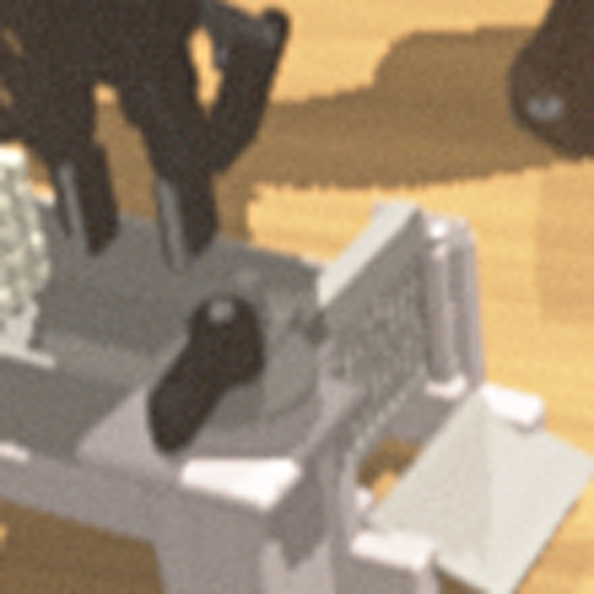

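Run:
```python
from h import *
np.set_printoptions(precision=2,suppress=True)
w=dict(np.load("w14.npz")); s=dict(np.load("s14.npz"))
crop(w["img"],275,180,100,170,4.5,"pics/w14k.png"); crop(s["img"],212,165,50,50,12,"pics/s14k.png")
for th in (0,1,2,-1):
  a=np.radians(th+180)
  for z in (200,194):
    X=[AX[0]+28*np.cos(a),AX[1]+28*np.sin(a),z]
    print(th,z,"w",(proj(w,X)[0]-[275,180]+.5)*4.5,"s",(proj(s,X)[0]-[212,165]+.5)*12)
print("hub",(proj(w,[*AX,197])[0]-[275,180]+.5)*4.5,(proj(s,[*AX,197])[0]-[212,165]+.5)*12)
```

```text
0 200 w [213.03 546.98] s [284.54 178.75]
0 194 w [212.74 527.14] s [288.95 205.36]
1 200 w [215.58 546.88] s [282.07 178.46]
1 194 w [215.23 527.05] s [286.5  205.07]
2 200 w [218.12 546.75] s [279.6 178.2]
2 194 w [217.71 526.92] s [284.03 204.8 ]
-1 200 w [210.48 547.03] s [286.98 179.06]
-1 194 w [210.25 527.2 ] s [291.38 205.67]
hub [208.05 411.56] [227.68 275.07]
```

View pics/w14k.png

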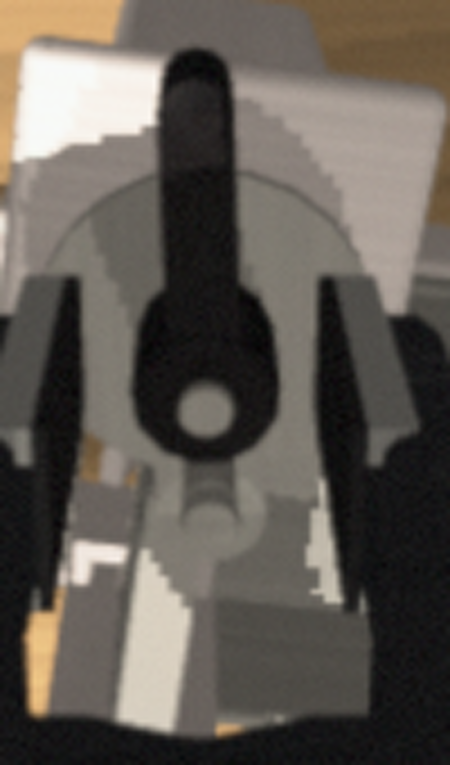

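View pics/s14k.png

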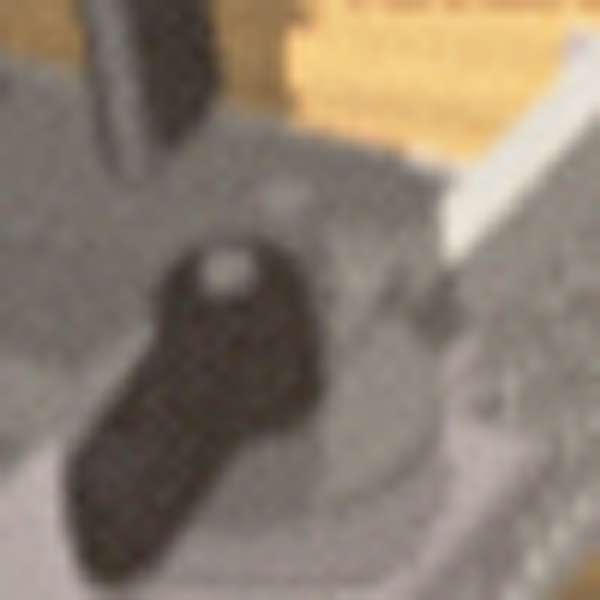

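Run:
```python
from h import *
np.set_printoptions(precision=2,suppress=True)
w=dict(np.load("w14.npz")); s=dict(np.load("s14.npz")); s8=dict(np.load("s8.npz"))
def eq(i): 
    g=cv2.cvtColor(i,cv2.COLOR_BGR2GRAY); return cv2.createCLAHE(4,(2,2)).apply(g)
crop(eq(w["img"][260:330,290:350].copy()),0,0,60,70,8,"pics/w14e.png")
crop(eq(s["img"][165:200,220:250].copy()),0,0,30,35,16,"pics/s14e.png")
crop(eq(s8["img"][165:200,212:242].copy()),0,0,30,35,16,"pics/s8e.png")
for nm,d,th,off,sc in (("w14",w,0,(290,260),8),("s14",s,0,(220,165),16),("s8",s8,56.5,(212,165),16)):
  a=np.radians(th+180)
  for z in (200,194): print(nm,z,(proj(d,[AX[0]+28*np.cos(a),AX[1]+28*np.sin(a),z])[0]-off+.5)*sc)
  print("hub",(proj(d,[*AX,197])[0]-off+.5)*sc)
```

```text
w14 200 [258.72 332.4 ]
w14 194 [258.2  297.14]
hub [249.86  91.66]
s14 200 [251.38 238.33]
s14 194 [257.27 273.81]
hub [175.57 366.76]
s8 200 [187.18 267.57]
s8 194 [193.96 303.18]
hub [303.57 366.76]
```

View pics/w14e.png

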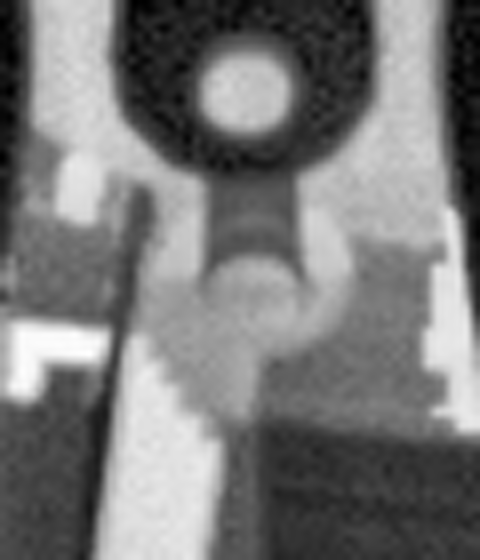

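View pics/s14e.png

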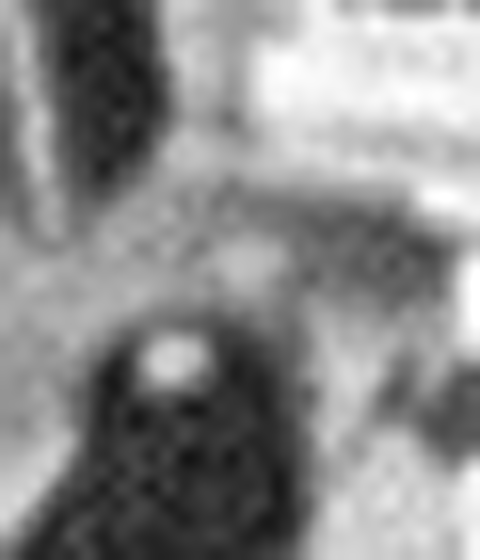

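View pics/s8e.png

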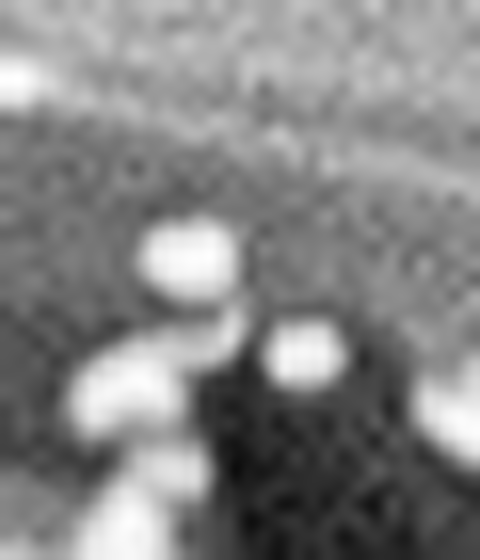

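The plunger is down. The wrist view puts its head at (254,297) in the zoom, where I predicted (258,297) dropped and (259,332) up, and the scene view agrees. One last check that the frame and the bystanders haven't shifted.

```bash
python3 -m inch '[-0.02,-0.08,0,0,0,0,0,-0.02,-0.16,0,0,0,0,0,-0.02,-0.16,0,0,0,0,0,-0.02,-0.16,0,0,0,0,0]'
python3 - <<'E'
from h import *
s8=dict(np.load("s8.npz")); d=optics.get_image('scene'); o=r.observe(); print(o["time"],o["ft_force"],o["qvel"].round(3))
a=cv2.resize(s8["img"][165:225,225:300],None,fx=5,fy=5,interpolation=2); b=cv2.resize(d["img"][165:225,225:300],None,fx=5,fy=5,interpolation=2)
cv2.imwrite("pics/cmp.png",np.hstack([a,b])); cv2.imwrite("pics/s15.png",d["img"])
E
```

```text
time: 25.3
eef_pos: [636.9, -61.7, 316.3]
tcp_rot: [0.013, 0.707, -0.707, -0.013]
ft_force: [0.2, 1.0, -0.5]
finger_gap: 42.9
25.35 [-1.04256642  0.49795081 -0.20159329] [ 0.001  0.007 -0.015 -0.001 -0.     0.001]
```

View pics/cmp.png

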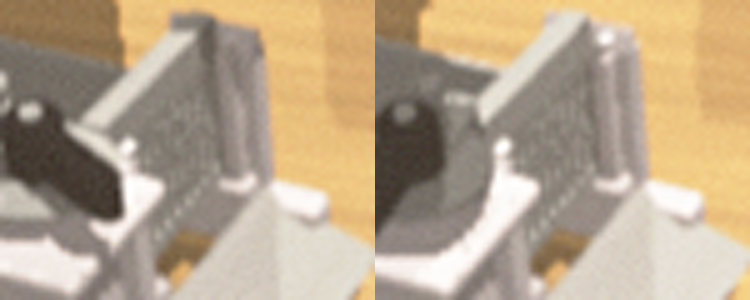

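View pics/s15.png

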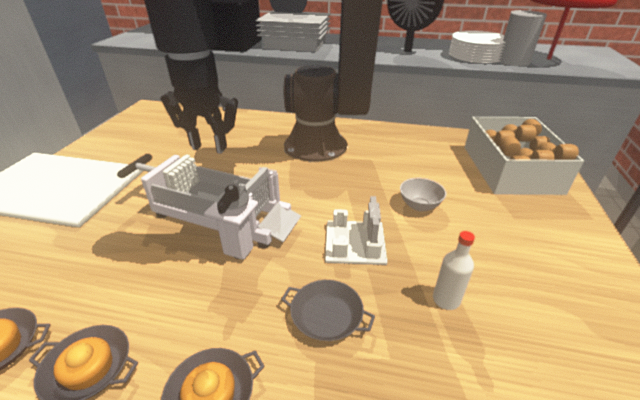

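The frame is unchanged before and after the turn, the cam lobe lies over its end, and the coarse frame, pan, bottle and bowl are where they were. The arm is clear and still, so I'm handing in.

```bash
python3 -c "
from station import close_job
print(close_job())"
```

```text
the job is handed in; nothing more can be done
None
```

The fine frame is home in the gate, the plunger is in the notch, and I handed the job in at about 25 s. The hand-in gives no verdict, so this rests on my own checks.

**What I did**
- **Frame:** I took the fine frame from the rack slot nearer the cutter and lowered it into the grooves. It seated at the expected height with about 13 N of support, including its own weight, and I released it.
- **Knob:** I turned the wing clockwise with the fingers loosely around it. The last part was in 0.45° steps, and I stopped when the torque rose to 0.33 Nm, well short of what would put 20 N on the plunger.

**Last checks**
- **Plunger:** The wrist camera shows its head at the height predicted for dropped, about 6 mm down. The scene camera agrees after allowing for the offset it showed with the plunger up.
- **Frame:** It looks the same before and after the turn, and the cam lobe lies over its end.
- **Everything else:** The coarse frame, pan, bottle and bowl look unmoved, and the arm was clear of everything.

**What was less clear**
- **Early torque dip:** The torque fell to nearly zero for a moment about 6° before the stop. I took this for friction or slip rather than the drop.
- **Moment of the drop:** The gripper hid the plunger during the turn, so I only confirmed the drop after lifting away.

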